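# Fetch the DI box from behind the supplies in the studio tray

## Task

The DI box (the low dark steel box with sockets) lies at the back of the grey tray, behind the aerosol can, the wipes tub and the aluminium microphone tube: first move those three out of the way and stand them all on the cork mat, then bring the DI box over and set it flat in the middle of the black rubber pad, its long side along the pad's long side. Finally put the can, the tub and the tube back in the tray, each standing on the spot where it stood at the start. Keep all of them upright throughout and leave the bottle, the mug, the earbud case and everything else on the table alone.

Things in the scene. Friction and masses are not known exactly. Their poses are not given: they have to be found in the camera images.
- tray: Shallow open light grey plastic tray, fixed: 190 mm (own x) by 260 mm (own y), walls 4 mm thick and 20 mm high, floor 4 mm thick. Origin under its centre, on the table; own x points away from the robot, turned up to 0.2 rad. At the start the can, tub and tube stand in a row along own y at about x = -50 mm, about 75 mm apart, in any order; the DI box lies 4 to 25 mm behind them, at about x = 23 mm.
- can: Aerosol can of contact cleaner: slim steel can with a grey band and a narrow black cap. Body diameter 50 mm up to 125 mm high (rounded shoulder above), cap 34 mm in diameter, 158 mm high overall; 0.2 to 0.4 kg, rigid. Origin at the centre of its underside, z up; round, its turn does not matter.
- tub: Wipes tub: white plastic cylinder with a shallow lid and a small grey flap on top, the widest of the three. Diameter 64 mm over its whole height, 135 mm high; 0.25 to 0.45 kg, rigid. Origin at the centre of its underside, z up; its turn does not matter.
- tube: Aluminium microphone tube with a screw lid (dark rings near the top). Diameter 56 mm over its whole height, 150 mm high; 0.17 to 0.32 kg, rigid. Origin at the centre of its underside, z up; its turn does not matter.
- di_box: DI box: low dark steel box with sockets in its two short ends and two small switches on top. 60 mm (own x) by 100 mm (own y, its long side) by 45 mm high; 0.35 to 0.6 kg. Origin at the centre of its underside, z up. At the start its long side runs nearly along the tray's own y; behind it about 35 mm of bare tray floor is free, in front stands the row.
- mat: Cork mat, the side area, fixed: 280 mm (own x) by 120 mm (own y), 4 mm thick. Origin under its centre on the table, z up. It lies to the right or to the left of the tray, its long side nearly along the direction away from the robot. Empty at the start; the three things fit in a row on it.
- pad: Black rubber pad, the place for the DI box, fixed: 110 mm (own x) by 150 mm (own y, its long side), 4 mm thick. Origin under its centre on the table, z up. It lies on the other side of the tray from the mat. Empty at the start.
- bottle: Bystander, leave alone: dark blue-grey insulated drinking bottle, diameter 66 mm, 210 mm high, standing behind the tray on the left. Origin at the centre of its underside.
- mug: Bystander, leave alone: white mug, diameter 80 mm, 92 mm high, with a handle, standing behind the tray on the right. Origin at the centre of its underside.
- earbuds: Bystander, leave alone: small black earbud case, 46 by 60 by 24 mm, lying in front of the tray. Origin at the centre of its underside.

How it is judged:
By the outcome, as a careful person would: the job done as asked, in the order asked, and still so for the second after the job is handed in, with the robot touching nothing.
It also fails if it takes over 144 s, if anything falls off the work surface, if the arm or the gripper's body presses on something with over 40 N, if the wrist force passes 120 N, or if a joint passes its speed limit or range.

## Robot

A 6-joint arm with a two-finger parallel gripper is mounted at the origin on the work surface. World frame = base frame: x ahead of the robot, y to its left, z up, the work surface at z = 0. Lengths are in m, angles in rad, forces in N, time in s.
With the tool pointing down it reaches from about 0.325 to 0.9 m from the base axis. Payload 6.1 kg.
Tool frame: the origin (TCP) lies on the centre line of the jaws, within the pads' length; the fingertips stand 22 mm ahead of it and the grasp point (between the pads) lies 3 mm ahead of it; z points along the fingers, y is the line along which they close (so a half turn about z gives the same grasp; the last joint's range is limited). The gripper opens to 85 mm and grips with 20 to 120 N. Pads are 22 mm wide; open, the fingers measure 114 mm over their backs; the gripper's body (76 mm by 85 mm) begins 54 mm behind the grasp point. The pads swing forward as they close: fully open they stand 13 mm farther back than shut.
Start: joints at [-1.286, 0.22, 1.526, -0, 1.395, -0.126], TCP at [0.25, -0.573, 0.253] pointing down, gripper open.
Joint ranges: [-2.98, 2.98], [-0.91, 2.08], [0.09, 2.57], [-1.24, 4.39], [0.2, 2.65], [-2.68, 2.68]. Speed limits (rad/s): [2.57, 2.57, 3.01, 3.14, 3.14, 3.14].

## Interface

Orientations are given as a rotation vector (axis times angle).
In Python, from plant import telemetry, camera, manip gives the robot as it stands.
- The arm moves only by the tool apply_moves, never from a script. Its argument "moves" is one flat list of numbers, 7 for each row, row after row: the shift along the tool's x, y, z in m, then the turn, a rotation vector about the tool's x, y, z in degrees, then the finger opening in m, from 0 to 0.0854. A call has 1 to 5 rows; each row is the pose to reach, as a shift and turn from the pose commanded when the call began, along the tool's axes at that moment; what a row does not reach only later rows make up. A row lasts 1/12 s, in which the tool goes at most 41.7 mm and 7.16 degrees, less where a joint would pass 70% of its speed; a pose out of reach is approached as far as the arm can. A call with a gripper value outside its range is refused whole. The fingers move at their own pace and stop on an object; "squeeze" is the grip in N (left out, the last holds). Time passes only in rows, so rows that repeat a pose let the fingers close. It gives the time, the measured TCP pose, the force, the opening and the grip force at its end, in the units of the state.
- telemetry.get_obs(): the state, without advancing time (a new reading comes with each control period).
- camera(name): name is "scene" or "top"; returns a dict with "image" (420x560x3 uint8, red, green, blue), "mtx" (3x3 intrinsics, pixels), "distortion" ([k1, k2, p1, p2, k3] as OpenCV has them; the pictures are not rectified), "R" (3x3) and "t" (3): a world point X has camera coordinates R X + t. Camera axes: x right, y down, z forward; pixel columns grow to the right and rows downward; lengths in m; the calibration is good to about 2 mm. A picture is of the moment at which its call begins. There is no depth.
- manip.sign_off(): hands the job in; it is judged then, once.
The state is a dict: "clock": time; "joint_pos": joint angles; "joint_velocities": joint speeds; "effort": joint torques, N m; "position": TCP position; "orientation": TCP orientation; "ft_force": force on the tool from outside, world axes, zero at the start; "ft_torque": the same for the moment, N m; "grip_width": finger opening in m; "gripper_force": force on a finger pad.
Only numpy, scipy, OpenCV 4.12 (cv2) and the standard library are available. Lean on these libraries where they do the work, as an engineer would, in place of code of your own. Each camera call takes 0.05 s, during which the arm holds its last target. There are 200 camera calls.

## Working session

There is one attempt and no reset: what is moved stays moved. The work goes in short steps, Python scripts to look and compute and a tool call to move; the robot and the scene stay as the last step left them, time stands still between calls to the robot, and variables do not carry over. Pictures are saved under pics/ and viewed, at most 14 in all, crops included, and the job is handed in when it is done.

Besides the shell and the picture viewer there is one more tool, called after ">>>" as name(argument=value, ...) on one line, values as JSON. apply_moves: Moves the arm, as the interface text tells. Its arguments: {"type":"object","properties":{"moves":{"type":"array","items":{"type":"number"}},"squeeze":{"type":"number"}},"required":["moves"]}

```bash
mkdir -p pics; ls
python3 - <<'E'
from plant import telemetry, camera, manip
import cv2,numpy as np
for n in("scene","top"):
    c=camera(n); cv2.imwrite(f"pics/{n}0.png",c["image"][:,:,::-1]); print(n,c["mtx"],c["distortion"],c["R"],c["t"])
print(telemetry.get_obs())
E
```

```text
pics
scene [[403.1764025    0.         283.14963313]
 [  0.         403.1764025  207.06731248]
 [  0.           0.           1.        ]] [-0.09823313  0.          0.          0.          0.        ] [[ 1.09663711e-02  9.99886615e-01 -1.03196472e-02]
 [ 7.02516228e-01 -1.50482777e-02 -7.11508608e-01]
 [-7.11583227e-01  5.52947853e-04 -7.02601598e-01]] [-0.02737616 -0.38775501  1.29555589]
top [[424.0338559    0.         282.95253125]
 [  0.         424.0338559  215.70788799]
 [  0.           0.           1.        ]] [-0.12257638  0.          0.          0.          0.        ] [[ 0.01355986 -0.99989951 -0.00413556]
 [-0.99910837 -0.01338352 -0.04004182]
 [ 0.03998245  0.00467484 -0.99918945]] [0.00841265 0.56985587 0.86565329]
{'clock': 0.1, 'joint_pos': array([-1.28610145e+00,  2.21169567e-01,  1.52751751e+00,  2.80606061e-05,
        1.39470669e+00, -1.26113729e-01]), 'joint_velocities': array([-0.00073254, -0.00173976, -0.00304385,  0.00092227, -0.00011719,
       -0.00123153]), 'effort': array([ 1.22598562e-03, -4.98245323e+01, -3.90544474e+01, -2.03916302e-04,
        5.71596553e-03,  3.18864593e-06]), 'position': array([ 0.24944446, -0.5725002 ,  0.25228377]), 'orientation': array([-3.07379371e+00, -6.40394351e-01,  1.80736561e-04]), 'ft_force': array([0.17462716, 0.27267661, 0.29092225]), 'ft_torque': array([ 0.01937167,  0.0258448 , -0.02249815]), 'gripper_force': 0.0, 'grip_width': 0.08559229891065413}
```

View pics/scene0.png

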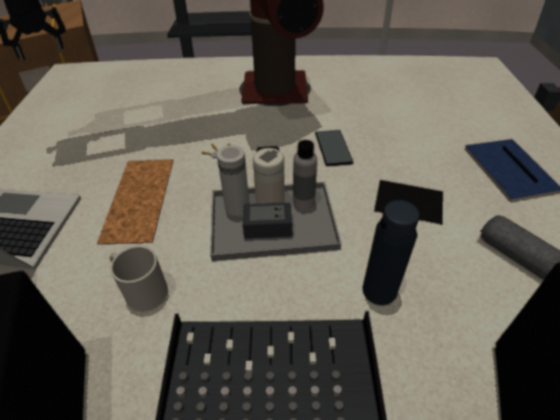

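View pics/top0.png

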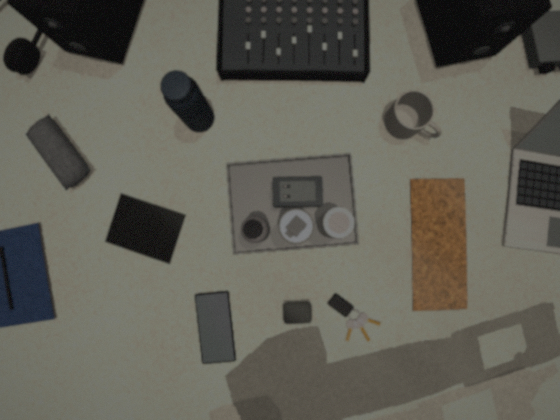

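The scene view faces the robot. In the top view (up = +x, left = +y), the row in the tray is can (253,228), tub (296,226), tube (338,222), with the DI box behind at (298,190). The pad is left at (146,228), the mat right at (438,244), and the earbud case in front at (297,312).

```bash
cat > h.py <<'E'
import cv2,numpy as np
from scipy.spatial.transform import Rotation as Ro
from plant import telemetry, camera, manip
def ray(c,uv,z):
    n=cv2.undistortPoints(np.array(uv,float).reshape(-1,1,2),c["mtx"],np.array(c["distortion"])).reshape(-1,2)
    R=np.array(c["R"]);d=np.c_[n,np.ones(len(n))]@R; o=-R.T@np.array(c["t"])
    return o+d*((z-o[2])/d[:,2])[:,None]
def proj(c,X):
    return cv2.projectPoints(np.array(X,float).reshape(-1,3),cv2.Rodrigues(np.array(c["R"]))[0],np.array(c["t"]),c["mtx"],np.array(c["distortion"]))[0].reshape(-1,2)
def blob(m,x0,y0,x1,y1):
    k=np.zeros(m.shape,np.uint8);k[y0:y1,x0:x1]=m[y0:y1,x0:x1]
    return max(cv2.findContours(k*255,cv2.RETR_EXTERNAL,cv2.CHAIN_APPROX_NONE)[0],key=cv2.contourArea).reshape(-1,2)
def rect(c,ct,z):
    w=ray(c,ct,z)[:,:2]; (cx,cy),(a,b),t=cv2.minAreaRect((w*1000).astype(np.float32)); return cx,cy,a,b,t
def tool(P,yaw=None):
    "shift in tool axes (mm) from measured pose to P"
    o=telemetry.get_obs();R=Ro.from_rotvec(o["orientation"]).as_matrix()
    return (R.T@(np.array(P)-o["position"])*1000).round(1)
E
python3 - <<'E'
from h import *
c=camera("top");I=c["image"].astype(int);s=I.sum(2)
print("pad",rect(c,blob((s<120).astype(np.uint8),90,180,200,275),.004))
print("mat",rect(c,blob(((I[:,:,0]-I[:,:,2])>35).astype(np.uint8),400,165,480,320),.004))
b=blob((I.mean(2)<I[200,210].mean()*.86).astype(np.uint8),215,145,370,265)
print("tray",rect(c,b,.02), I[200,210],I[170,250],I[190,320],I[225,345])
print("tubetop",ray(c,[[338,222]],.154),"tub",ray(c,[[296,226]],.139),"can",ray(c,[[253,229]],.162),"di",ray(c,[[298,188]],.049))
crop=c["image"][145:265,215:375,::-1]
cv2.imwrite("pics/crop1.png",cv2.convertScaleAbs(cv2.resize(crop,(800,600),interpolation=cv2.INTER_CUBIC),alpha=1.6))
c=camera("scene");crop=c["image"][130:262,200:345,::-1]
cv2.imwrite("pics/crop2.png",cv2.convertScaleAbs(cv2.resize(crop,(580,528),interpolation=cv2.INTER_CUBIC),alpha=1.6))
E
```

```text
pad (540.1240234375, 308.7388916015625, 143.9768829345703, 103.61476135253906, 72.69281768798828)
mat (515.39404296875, -315.1686096191406, 278.188720703125, 118.96784210205078, 1.7556962966918945)
tray (595.805908203125, -1.2211761474609375, 191.0926513671875, 261.71942138671875, 5.379122257232666) [126 127 113] [102  98  93] [54 54 53] [117 113 107]
tubetop [[ 0.55434823 -0.08014665  0.154     ]] tub [[ 0.54670866 -0.00778799  0.139     ]] can [[0.54019759 0.06637286 0.162     ]] di [[ 0.62365512 -0.01321916  0.049     ]]
```

View pics/crop1.png

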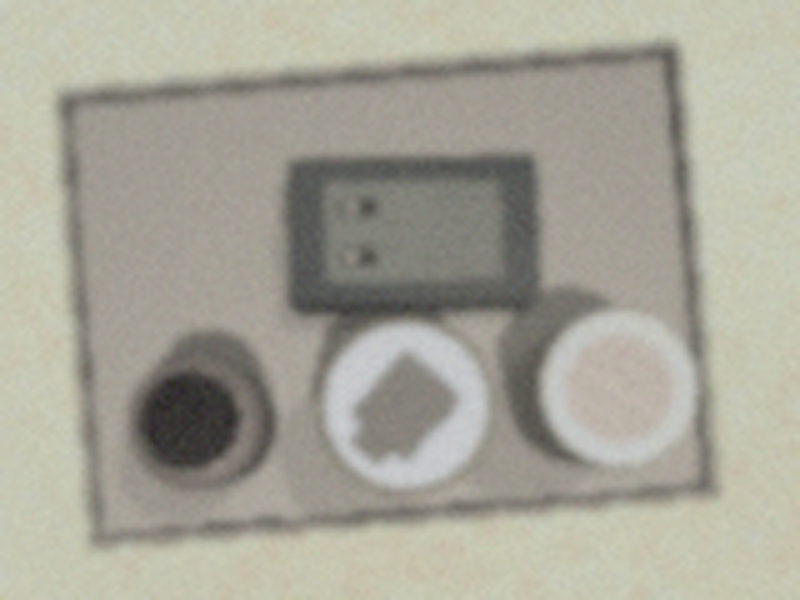

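View pics/crop2.png

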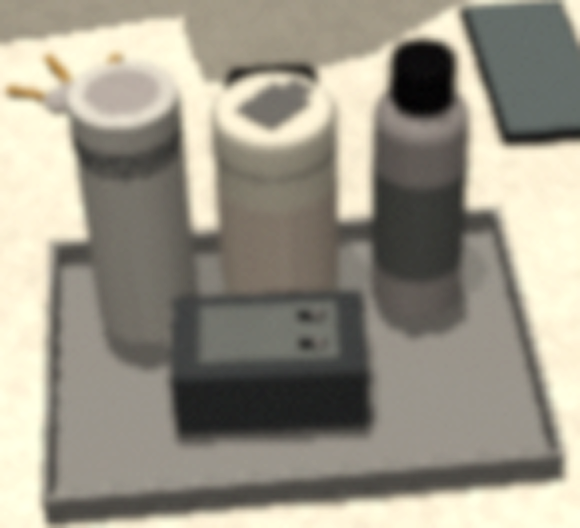

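The crops show the top circles clearly, with scale 5 and offset (215,145): can cap (187,419), tub lid (407,404), tube lid (618,387). The DI box top spans about (290..540, 157..307). Next I'll cross-check these against the scene-view lid centres.

Run:
```python
from h import *
c=camera("top");g=cv2.cvtColor(c["image"],cv2.COLOR_RGB2GRAY)
T=np.array([595.8,-1.2]);th=np.radians(5.38)
def own(p): d=p[:2]*1000-T; return (np.array([[np.cos(th),np.sin(th)],[-np.sin(th),np.cos(th)]])@d).round(1)
s=camera("scene")
for n,u,v,z in(("tube",(338.2,222),(231.2,153),.154),("tub",(296,225.4),(268.7,156.2),.139),("can",(252,228.4),(305.9,145.5),.162)):
    a=ray(c,[u],z)[0];b=ray(s,[v],z)[0];print(n,a.round(4),b.round(4),own(a))
g5=cv2.GaussianBlur(cv2.resize(g[145:265,215:375],None,fx=5,fy=5,interpolation=cv2.INTER_CUBIC),(0,0),3)
for n,x,y,lo,hi in(("can",187,419,0,45),("tub",407,404,118,256),("tube",618,387,118,256)):
    m=((g5>=lo)&(g5<hi)).astype(np.uint8);m=m*0+cv2.bitwise_and(m,cv2.circle(np.zeros_like(m),(x,y),92,1,-1))
    ct=blob(m,0,0,800,600);cc,r=cv2.minEnclosingCircle(ct);e=cv2.fitEllipse(cv2.convexHull(ct));print(n,cc,r,e)
m=(g5<72).astype(np.uint8);ct=blob(m,270,130,560,325)
uv=(ct+.5)/5-.5+[215,145];print("di",rect(c,uv,.049))
m=(g5<85).astype(np.uint8);ct=blob(m,270,130,560,325)
uv=(ct+.5)/5-.5+[215,145];print("di",rect(c,uv,.049),"cam",(-np.array(c["R"]).T@c["t"]))
```

```text
tube [ 0.5544 -0.0805  0.154 ] [ 0.5544 -0.0796  0.154 ] [-48.7 -75.1]
tub [ 0.5478 -0.0078  0.139 ] [ 0.5471 -0.0062  0.139 ] [-48.4  -2. ]
can [0.5412 0.0681 0.162 ] [0.5443 0.068  0.162 ] [-47.9  74.1]
can (188.9921112060547, 419.911376953125) 46.6832389831543 ((188.58584594726562, 419.5730895996094), (89.94511413574219, 92.49880981445312), 67.81212615966797)
tub (405.9972839355469, 405.5108642578125) 77.2757568359375 ((405.9124450683594, 405.8774108886719), (152.6217803955078, 153.39303588867188), 115.41593933105469)
tube (621.4326782226562, 388.4046325683594) 73.48729705810547 ((620.4873046875, 388.153076171875), (142.19998168945312, 146.02874755859375), 171.97618103027344)
di (614.5440063476562, -15.44256591796875, 67.01107788085938, 108.2482681274414, 0.8631851673126221)
di (615.34130859375, -14.473495483398438, 68.60775756835938, 110.32117462158203, 0.8485275506973267) cam [0.53462276 0.01199169 0.88780449]
```

```bash
cat >> h.py <<'E'
def plan(P0,*W):
    "waypoints (x,y,z mm, tool-x yaw deg): per-call shift (mm) and turn about tool z (deg), each from the one before"
    for p in W:
        d=np.subtract(p,P0); a=np.radians(P0[3]);c,s=np.cos(a),np.sin(a)
        print([round(v,1) for v in(c*d[0]+s*d[1], s*d[0]-c*d[1], -d[2], -d[3])], "rows",round(max(np.linalg.norm(d[:3])/41.7,abs(d[3])/7.16),1));P0=p
def here():
    o=telemetry.get_obs();R=Ro.from_rotvec(o["orientation"]).as_matrix()
    return (*(o["position"]*1000).round(1),round(float(np.degrees(np.arctan2(R[1,0],R[0,0]))),2))
E
python3 - <<'E'
from h import *
print(here());plan((250,-573,253,23.5),(350,-409,253,47.5),(450,-245,253,71.5),(554.3,-80.3,253,95.3),(554.3,-80.3,118,95.3))
E
```

```text
(np.float64(249.5), np.float64(-572.8), np.float64(252.9), 23.53)
[np.float64(157.1), np.float64(-110.5), np.float64(-0.0), np.float64(-24.0)] rows 4.6
[np.float64(188.5), np.float64(-37.1), np.float64(-0.0), np.float64(-24.0)] rows 4.6
[np.float64(189.3), np.float64(46.7), np.float64(-0.0), np.float64(-23.8)] rows 4.7
[np.float64(0.0), np.float64(0.0), np.float64(135.0), np.float64(-0.0)] rows 3.2
```

>>> apply_moves(moves=[0.157,-0.1105,0,0,0,-24,0.085,0.157,-0.1105,0,0,0,-24,0.085,0.157,-0.1105,0,0,0,-24,0.085,0.157,-0.1105,0,0,0,-24,0.085,0.157,-0.1105,0,0,0,-24,0.085])

```text
clock: 0.72
position: [0.3508, -0.4058, 0.2532]
orientation: [-2.872, -1.271, -0.002]
ft_force: [0.9, -0.4, 0.4]
grip_width: 0.0845
gripper_force: 0.0
```

>>> apply_moves(moves=[0.1885,-0.037,0,0,0,-24,0.085,0.1885,-0.037,0,0,0,-24,0.085,0.1885,-0.037,0,0,0,-24,0.085,0.1885,-0.037,0,0,0,-24,0.085,0.1885,-0.037,0,0,0,-24,0.085])

```text
clock: 1.13
position: [0.4507, -0.2416, 0.2535]
orientation: [-2.545, -1.842, -0.002]
ft_force: [-0.2, -0.0, -0.4]
grip_width: 0.0853
gripper_force: 0.0
```

>>> apply_moves(moves=[0.189,0.0465,0,0,0,-23.8,0.085,0.189,0.0465,0,0,0,-23.8,0.085,0.189,0.0465,0,0,0,-23.8,0.085,0.189,0.0465,0,0,0,-23.8,0.085,0.189,0.0465,0,0,0,-23.8,0.085])

```text
clock: 1.55
position: [0.5546, -0.0771, 0.2535]
orientation: [2.111, 2.327, 0.002]
ft_force: [0.3, -0.4, 0.5]
grip_width: 0.0851
gripper_force: 0.0
```

```bash
python3 -c "
from h import *
print(here());plan(here(),(554.3,-80.3,118,95.3));print(telemetry.get_obs()['joint_pos'])"
```

```text
(np.float64(554.6), np.float64(-77.1), np.float64(253.5), 95.58)
[np.float64(-3.2), np.float64(-0.6), np.float64(135.5), np.float64(0.3)] rows 3.3
[-2.79565372e-01  6.48120483e-02  1.69891282e+00  1.07430576e-03
  1.37715900e+00 -3.77160435e-01]
```

>>> apply_moves(moves=[0,0,0,0,0,0,0.085,0,0,0,0,0,0,0.085])

```text
clock: 1.72
position: [0.5537, -0.0789, 0.2531]
orientation: [-2.112, -2.326, 0.001]
ft_force: [-0.0, -0.8, 0.3]
grip_width: 0.0848
gripper_force: 0.0
```

```bash
python3 -c "
from h import *
print(here());plan(here(),(554.3,-80.3,118,95.3))"
```

```text
(np.float64(553.7), np.float64(-78.9), np.float64(253.1), 95.53)
[np.float64(-1.5), np.float64(0.5), np.float64(135.1), np.float64(0.2)] rows 3.2
```

>>> apply_moves(moves=[0,0,0.04,0,0,0,0.085,0,0,0.08,0,0,0,0.085,0,0,0.11,0,0,0,0.085,0,0,0.13,0,0,0,0.085,0,0,0.135,0,0,0,0.085])

```text
clock: 2.13
position: [0.5497, -0.0808, 0.1137]
orientation: [-2.113, -2.315, 0.006]
ft_force: [-0.3, -0.3, -0.7]
grip_width: 0.085
gripper_force: 0.0
```

>>> apply_moves(moves=[0,0,0,0,0,0,0.085,0,0,0,0,0,0,0.07,0,0,0,0,0,0,0.05,0,0,0,0,0,0,0.04,0,0,0,0,0,0,0.04], squeeze=50)

```text
clock: 2.55
position: [0.5546, -0.0812, 0.121]
orientation: [2.113, 2.32, 0.002]
ft_force: [-2.5, -0.8, 7.0]
grip_width: 0.0552
gripper_force: 50.7
```

>>> apply_moves(moves=[0,0,0,0,0,0,0.04,0,0,0,0,0,0,0.04,0,0,0,0,0,0,0.04,0,0,0,0,0,0,0.04,0,0,0,0,0,0,0.04])

```text
clock: 2.97
position: [0.5546, -0.0811, 0.121]
orientation: [2.113, 2.32, 0.002]
ft_force: [-2.9, -1.0, 6.2]
grip_width: 0.0552
gripper_force: 50.7
```

Run:
```python
from h import *
print(here()); o=telemetry.get_obs();print(o["grip_width"],o["gripper_force"],o["ft_force"])
plan((554.3,-80.3,118,95.3),(554.3,-80.3,178,95.3),(572,-160,178,65),(600,-313,178,35),(602,-313,178,2),(602,-313,119,2))
```

```text
(np.float64(554.6), np.float64(-81.1), np.float64(121.0), 95.34)
0.05518211976976674 50.67658603191376 [-2.93082226 -0.99018545  6.19369594]
[np.float64(0.0), np.float64(0.0), np.float64(-60.0), np.float64(-0.0)] rows 1.4
[np.float64(-81.0), np.float64(10.3), np.float64(-0.0), np.float64(30.3)] rows 4.2
[np.float64(-126.8), np.float64(90.0), np.int64(0), np.int64(30)] rows 4.2
[np.float64(1.6), np.float64(1.1), np.int64(0), np.int64(33)] rows 4.6
[np.float64(0.0), np.float64(0.0), np.int64(59), np.int64(0)] rows 1.4
```

>>> apply_moves(moves=[0,0,-0.015,0,0,0,0.04,0,0,-0.035,0,0,0,0.04,0,0,-0.055,0,0,0,0.04,0,0,-0.06,0,0,0,0.04,0,0,-0.06,0,0,0,0.04])

```text
clock: 3.38
position: [0.555, -0.0808, 0.181]
orientation: [2.112, 2.319, 0.004]
ft_force: [-0.8, -0.2, -2.1]
grip_width: 0.055
gripper_force: 51.4
```

>>> apply_moves(moves=[-0.01,0.001,0,0,0,5,0.04,-0.03,0.003,0,0,0,11,0.04,-0.05,0.006,0,0,0,18,0.04,-0.068,0.008,0,0,0,24,0.04,-0.081,0.0105,0,0,0,30.3,0.04])

```text
clock: 3.8
position: [0.5707, -0.1612, 0.1766]
orientation: [-2.653, -1.681, 0.002]
ft_force: [0.5, 0.0, -2.6]
grip_width: 0.0549
gripper_force: 51.3
```

>>> apply_moves(moves=[-0.028,0.02,0,0,0,6,0.04,-0.06,0.042,0,0,0,12,0.04,-0.09,0.064,0,0,0,18,0.04,-0.115,0.081,0,0,0,24,0.04,-0.127,0.09,0,0,0,30,0.04])

```text
clock: 4.22
position: [0.5985, -0.3169, 0.1764]
orientation: [2.999, 0.934, -0.002]
ft_force: [-0.9, -0.2, -1.8]
grip_width: 0.0549
gripper_force: 51.6
```

>>> apply_moves(moves=[0,0,0,0,0,7,0.04,0.0015,0.001,0,0,0,14,0.04,0.0015,0.001,0,0,0,21,0.04,0.0015,0.001,0,0,0,28,0.04,0.0015,0.001,0,0,0,33,0.04])

```text
clock: 4.63
position: [0.6003, -0.3128, 0.176]
orientation: [-3.14, -0.046, 0.004]
ft_force: [-0.1, -0.9, -2.4]
grip_width: 0.0551
gripper_force: 51.7
```

>>> apply_moves(moves=[0,0,0,0,0,0,0.04,0,0,0.02,0,0,0,0.04,0,0,0.04,0,0,0,0.04,0,0,0.05,0,0,0,0.04,0,0,0.054,0,0,0,0.04])

```text
clock: 5.05
position: [0.5994, -0.3118, 0.1212]
orientation: [-3.137, -0.059, 0.007]
ft_force: [-4.2, 4.5, 8.5]
grip_width: 0.0551
gripper_force: 52.7
```

Run:
```python
from h import *
print(here()); o=telemetry.get_obs();print(o["joint_pos"],o["ft_force"])
c=camera("scene");s=c["image"][100:260,60:300,::-1]
cv2.imwrite("pics/m1.png",cv2.convertScaleAbs(cv2.resize(s,None,fx=3,fy=3,interpolation=cv2.INTER_CUBIC),alpha=1.5))
```

```text
(np.float64(599.4), np.float64(-311.8), np.float64(121.2), 2.15)
[-5.96364979e-01  4.56525421e-01  1.48538848e+00  3.24789361e-04
  1.20542578e+00  9.36772959e-01] [-4.24483317  4.53173041  8.51685133]
```

View pics/m1.png

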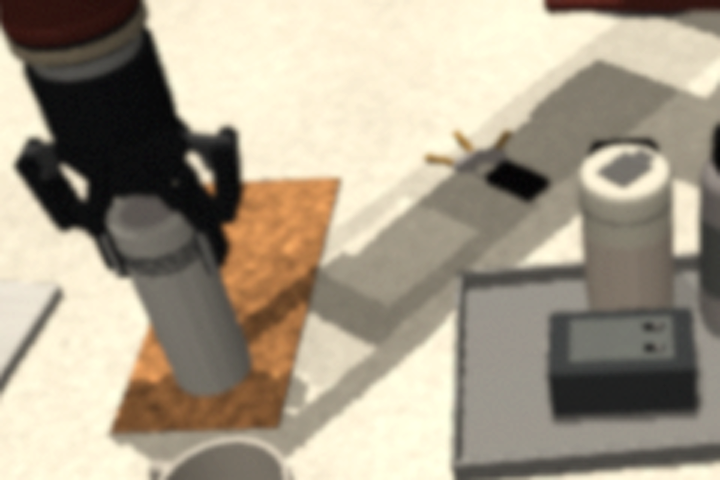

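The tube (picture: base near (210,380) in the crop) stands upright on the far part of the mat, with about 8 N of contact, and the tub and can are untouched. I'll release it and go to the tub.

Run:
```python
from h import *
plan((602,-313,214,2),(590,-240,214,33),(570,-120,214,64),(547.3,-7.2,214,95.3),(547.3,-7.2,118,95.3))
```

```text
[np.float64(-9.4), np.float64(-73.4), np.int64(0), np.int64(-31)] rows 4.3
[np.float64(48.6), np.float64(-111.5), np.int64(0), np.int64(-31)] rows 4.3
[np.float64(91.4), np.float64(-69.9), np.float64(-0.0), np.float64(-31.3)] rows 4.4
[np.float64(0.0), np.float64(0.0), np.float64(96.0), np.float64(-0.0)] rows 2.3
```

>>> apply_moves(moves=[0,0,0,0,0,0,0.06,0,0,0,0,0,0,0.07,0,0,0,0,0,0,0.085,0,0,0,0,0,0,0.085,0,0,0,0,0,0,0.085])

```text
clock: 5.52
position: [0.6016, -0.3135, 0.1253]
orientation: [3.14, 0.056, 0.002]
ft_force: [0.1, 0.2, 0.3]
grip_width: 0.0849
gripper_force: 0.0
```

>>> apply_moves(moves=[0,0,-0.01,0,0,0,0.085,0,0,-0.03,0,0,0,0.085,0,0,-0.06,0,0,0,0.085,0,0,-0.085,0,0,0,0.085,0,0,-0.09,0,0,0,0.085])

```text
clock: 5.93
position: [0.6034, -0.3147, 0.2216]
orientation: [3.136, 0.056, 0.012]
ft_force: [-0.1, -1.6, 1.6]
grip_width: 0.0851
gripper_force: 0.0
```

>>> apply_moves(moves=[-0.002,-0.015,0,0,0,-7,0.085,-0.004,-0.03,0,0,0,-14,0.085,-0.006,-0.045,0,0,0,-20,0.085,-0.008,-0.06,0,0,0,-26,0.085,-0.0095,-0.0735,0,0,0,-31,0.085])

```text
clock: 6.35
position: [0.5887, -0.2392, 0.2145]
orientation: [-3.009, -0.901, -0.0]
ft_force: [0.0, 0.2, 0.2]
grip_width: 0.0848
gripper_force: 0.0
```

>>> apply_moves(moves=[0.01,-0.022,0,0,0,-7,0.085,0.02,-0.045,0,0,0,-14,0.085,0.03,-0.067,0,0,0,-20,0.085,0.04,-0.09,0,0,0,-26,0.085,0.0485,-0.1115,0,0,0,-31,0.085])

```text
clock: 6.77
position: [0.5685, -0.1188, 0.2145]
orientation: [2.659, 1.673, 0.0]
ft_force: [-0.1, 1.0, 0.0]
grip_width: 0.0852
gripper_force: 0.0
```

>>> apply_moves(moves=[0.03,-0.023,0,0,0,-7,0.085,0.055,-0.042,0,0,0,-14,0.085,0.075,-0.058,0,0,0,-21,0.085,0.086,-0.066,0,0,0,-27,0.085,0.0915,-0.07,0,0,0,-31.3,0.085])

```text
clock: 7.18
position: [0.5454, -0.0049, 0.2146]
orientation: [-2.107, -2.33, -0.001]
ft_force: [0.2, 0.0, 0.1]
grip_width: 0.0847
gripper_force: 0.0
```

>>> apply_moves(moves=[0,0,0,0,0,0,0.085,0,0,0,0,0,0,0.085])

```text
clock: 7.35
position: [0.546, -0.007, 0.2146]
orientation: [2.117, 2.321, 0.0]
ft_force: [0.3, -0.2, -0.1]
grip_width: 0.0849
gripper_force: 0.0
```

```bash
python3 -c "
from h import *
print(here());plan(here(),(547.3,-7.2,118,95.3))"
```

```text
(np.float64(546.0), np.float64(-7.0), np.float64(214.6), 95.26)
[np.float64(-0.3), np.float64(1.3), np.float64(96.6), np.float64(-0.0)] rows 2.3
```

>>> apply_moves(moves=[0,0.001,0.03,0,0,0,0.085,0,0.001,0.06,0,0,0,0.085,0,0.001,0.085,0,0,0,0.085,0,0.001,0.094,0,0,0,0.085,0,0.001,0.096,0,0,0,0.085])

```text
clock: 7.77
position: [0.5453, -0.0077, 0.1158]
orientation: [-2.116, -2.317, 0.004]
ft_force: [0.2, -0.6, 0.9]
grip_width: 0.0849
gripper_force: 0.0
```

>>> apply_moves(moves=[0,0,0,0,0,0,0.085,0,0,0,0,0,0,0.075,0,0,0,0,0,0,0.06,0,0,0,0,0,0,0.05,0,0,0,0,0,0,0.05], squeeze=50)

```text
clock: 8.18
position: [0.5483, -0.0075, 0.1207]
orientation: [2.114, 2.32, 0.003]
ft_force: [-2.3, 0.0, 7.2]
grip_width: 0.0629
gripper_force: 54.5
```

>>> apply_moves(moves=[0,0,0,0,0,0,0.05,0,0,0,0,0,0,0.05,0,0,-0.01,0,0,0,0.05,0,0,-0.035,0,0,0,0.05,0,0,-0.06,0,0,0,0.05])

```text
clock: 8.6
position: [0.5457, -0.0068, 0.1783]
orientation: [-2.114, -2.32, 0.003]
ft_force: [0.6, -1.1, -2.8]
grip_width: 0.0633
gripper_force: 55.8
```

Run:
```python
from h import *
print(here())
plan((547.3,-7.2,178,95.3),(540,-100,178,64),(520,-240,178,33),(514,-315,178,2),(514,-315,124,2))
```

```text
(np.float64(545.7), np.float64(-6.8), np.float64(178.3), 95.33)
[np.float64(-91.7), np.float64(-15.8), np.float64(-0.0), np.float64(31.3)] rows 4.4
[np.float64(-134.6), np.float64(43.4), np.int64(0), np.int64(31)] rows 4.3
[np.float64(-45.9), np.float64(59.6), np.int64(0), np.int64(31)] rows 4.3
[np.float64(0.0), np.float64(0.0), np.int64(54), np.int64(0)] rows 1.3
```

>>> apply_moves(moves=[-0.01,-0.002,0,0,0,5,0.05,-0.03,-0.005,0,0,0,11,0.05,-0.05,-0.009,0,0,0,18,0.05,-0.072,-0.012,0,0,0,25,0.05,-0.0915,-0.016,0,0,0,31.3,0.05])

```text
clock: 9.02
position: [0.5396, -0.1006, 0.1791]
orientation: [2.668, 1.658, 0.001]
ft_force: [0.9, -0.1, -2.8]
grip_width: 0.0629
gripper_force: 55.8
```

>>> apply_moves(moves=[-0.028,0.009,0,0,0,6,0.05,-0.058,0.019,0,0,0,12,0.05,-0.088,0.028,0,0,0,18,0.05,-0.114,0.037,0,0,0,25,0.05,-0.1345,0.0435,0,0,0,31,0.05])

```text
clock: 9.43
position: [0.5194, -0.2419, 0.1791]
orientation: [3.014, 0.882, 0.0]
ft_force: [-0.5, 0.1, -2.4]
grip_width: 0.0631
gripper_force: 55.8
```

>>> apply_moves(moves=[-0.012,0.016,0,0,0,6,0.05,-0.024,0.031,0,0,0,13,0.05,-0.035,0.045,0,0,0,20,0.05,-0.042,0.055,0,0,0,26,0.05,-0.046,0.0595,0,0,0,31,0.05])

```text
clock: 9.85
position: [0.5134, -0.3164, 0.179]
orientation: [3.14, 0.045, 0.001]
ft_force: [-0.5, -0.3, -4.0]
grip_width: 0.0628
gripper_force: 55.8
```

>>> apply_moves(moves=[0,0,0,0,0,0,0.05,0,0,0.02,0,0,0,0.05,0,0,0.04,0,0,0,0.05,0,0,0.05,0,0,0,0.05,0,0,0.055,0,0,0,0.05])

```text
clock: 10.27
position: [0.5126, -0.3131, 0.1213]
orientation: [-3.138, -0.059, 0.005]
ft_force: [-0.5, 0.6, -2.8]
grip_width: 0.063
gripper_force: 55.9
```

>>> apply_moves(moves=[0,0,0,0,0,0,0.05,0,0,0.002,0,0,0,0.05])

```text
clock: 10.43
position: [0.5143, -0.3148, 0.1223]
orientation: [3.14, 0.058, 0.002]
ft_force: [0.8, 0.5, -2.2]
grip_width: 0.0631
gripper_force: 56.1
```

>>> apply_moves(moves=[0,0,0.001,0,0,0,0.05,0,0,0.002,0,0,0,0.05,0,0,0.003,0,0,0,0.05,0,0,0.003,0,0,0,0.05])

```text
clock: 10.77
position: [0.5147, -0.315, 0.1207]
orientation: [3.14, 0.056, 0.004]
ft_force: [-1.3, 1.9, 5.9]
grip_width: 0.0628
gripper_force: 56.7
```

>>> apply_moves(moves=[0,0,0,0,0,0,0.065,0,0,0,0,0,0,0.075,0,0,0,0,0,0,0.085,0,0,0,0,0,0,0.085,0,0,0,0,0,0,0.085])

```text
clock: 11.18
position: [0.5137, -0.3148, 0.1183]
orientation: [3.141, 0.056, 0.0]
ft_force: [-0.3, -1.3, 0.5]
grip_width: 0.0851
gripper_force: 0.0
```

>>> apply_moves(moves=[0,0,-0.01,0,0,0,0.085,0,0,-0.03,0,0,0,0.085,0,0,-0.06,0,0,0,0.085,0,0,-0.09,0,0,0,0.085,0,0,-0.096,0,0,0,0.085])

```text
clock: 11.6
position: [0.516, -0.3165, 0.2213]
orientation: [3.135, 0.056, 0.011]
ft_force: [1.1, -0.2, 1.2]
grip_width: 0.0849
gripper_force: 0.0
```

Run:
```python
from h import *
print(here())
plan((514,-315,214,2),(524,-220,214,33),(534,-75,214,64),(542,68,214,95.3),(542,68,118,95.3))
c=camera("top");cv2.imwrite("pics/t2.png",c["image"][:,:,::-1])
```

```text
(np.float64(516.0), np.float64(-316.5), np.float64(221.3), 2.04)
[np.float64(13.3), np.float64(-94.6), np.int64(0), np.int64(-31)] rows 4.3
[np.float64(87.4), np.float64(-116.2), np.int64(0), np.int64(-31)] rows 4.3
[np.float64(132.0), np.float64(-55.5), np.float64(-0.0), np.float64(-31.3)] rows 4.4
[np.float64(0.0), np.float64(0.0), np.float64(96.0), np.float64(-0.0)] rows 2.3
```

View pics/t2.png

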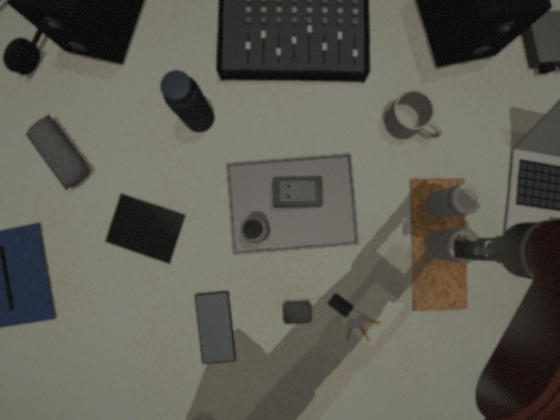

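Tube (452,200) and tub (447,243) stand on the mat, and the can (254,229) and DI box (298,191) are still in the tray, undisturbed. The can is next.

>>> apply_moves(moves=[0.003,-0.019,0,0,0,-7,0.085,0.0055,-0.038,0,0,0,-14,0.085,0.008,-0.057,0,0,0,-20,0.085,0.0105,-0.076,0,0,0,-26,0.085,0.0135,-0.0945,0,0,0,-31,0.085])

```text
clock: 12.07
position: [0.5232, -0.2185, 0.2133]
orientation: [-3.008, -0.9, 0.002]
ft_force: [-0.9, -0.9, -0.5]
grip_width: 0.0846
gripper_force: 0.0
```

>>> apply_moves(moves=[0.018,-0.024,0,0,0,-6,0.085,0.036,-0.047,0,0,0,-13,0.085,0.053,-0.07,0,0,0,-19,0.085,0.07,-0.093,0,0,0,-25,0.085,0.0875,-0.116,0,0,0,-31,0.085])

```text
clock: 12.48
position: [0.5332, -0.0733, 0.2134]
orientation: [-2.659, -1.672, 0.002]
ft_force: [-0.2, -0.3, -0.7]
grip_width: 0.0848
gripper_force: 0.0
```

>>> apply_moves(moves=[0.032,-0.013,0,0,0,-7,0.085,0.064,-0.027,0,0,0,-14,0.085,0.095,-0.04,0,0,0,-20,0.085,0.118,-0.05,0,0,0,-26,0.085,0.132,-0.0555,0,0,0,-31.3,0.085])

```text
clock: 12.9
position: [0.5409, 0.071, 0.2134]
orientation: [-2.106, -2.329, 0.001]
ft_force: [-0.1, -0.1, -0.7]
grip_width: 0.0849
gripper_force: 0.0
```

>>> apply_moves(moves=[0,0,0,0,0,0,0.085,0,0,0,0,0,0,0.085,0,0,0,0,0,0,0.085])

```text
clock: 13.15
position: [0.5414, 0.0676, 0.2137]
orientation: [-2.118, -2.32, 0.002]
ft_force: [0.3, -0.1, 0.4]
grip_width: 0.0854
gripper_force: 0.0
```

Run:
```python
from h import *
print(here());plan(here(),(542,68,118,95.3))
```

```text
(np.float64(541.4), np.float64(67.6), np.float64(213.7), 95.21)
[np.float64(0.3), np.float64(0.6), np.float64(95.7), np.float64(-0.1)] rows 2.3
```

>>> apply_moves(moves=[0,0,0.025,0,0,0,0.085,0,0,0.05,0,0,0,0.085,0,0,0.075,0,0,0,0.085,0,0,0.088,0,0,0,0.085,0,0,0.094,0,0,0,0.085])

```text
clock: 13.57
position: [0.5399, 0.0667, 0.1173]
orientation: [-2.117, -2.316, 0.005]
ft_force: [-0.5, 0.1, -0.4]
grip_width: 0.0852
gripper_force: 0.0
```

>>> apply_moves(moves=[0,0,0,0,0,0,0.085,0,0,0,0,0,0,0.07,0,0,0,0,0,0,0.05,0,0,0,0,0,0,0.035,0,0,0,0,0,0,0.035], squeeze=50)

```text
clock: 13.98
position: [0.5426, 0.068, 0.1221]
orientation: [2.115, 2.321, 0.002]
ft_force: [-2.6, -0.6, 4.8]
grip_width: 0.0489
gripper_force: 51.0
```

>>> apply_moves(moves=[0,0,0,0,0,0,0.035,0,0,0,0,0,0,0.035,0,0,0,0,0,0,0.035])

```text
clock: 14.23
position: [0.5426, 0.0681, 0.1221]
orientation: [2.114, 2.321, 0.002]
ft_force: [-2.0, -0.2, 6.3]
grip_width: 0.0489
gripper_force: 51.0
```

Run:
```python
from h import *
print(here())
plan((542,68,180,95.3),(525,-60,180,64),(475,-205,180,33),(426,-318,180,2))
```

```text
(np.float64(542.6), np.float64(68.1), np.float64(122.1), 95.34)
[np.float64(-125.9), np.float64(-28.8), np.float64(-0.0), np.float64(31.3)] rows 4.4
[np.float64(-152.2), np.float64(18.6), np.int64(0), np.int64(31)] rows 4.3
[np.float64(-102.6), np.float64(68.1), np.int64(0), np.int64(31)] rows 4.3
```

>>> apply_moves(moves=[0,0,-0.015,0,0,0,0.035,0,0,-0.035,0,0,0,0.035,0,0,-0.055,0,0,0,0.035,0,0,-0.06,0,0,0,0.035])

```text
clock: 14.57
position: [0.5436, 0.0683, 0.1837]
orientation: [2.113, 2.32, 0.006]
ft_force: [1.2, 0.0, -3.0]
grip_width: 0.049
gripper_force: 53.1
```

>>> apply_moves(moves=[-0.015,-0.0035,0,0,0,5,0.035,-0.04,-0.009,0,0,0,11,0.035,-0.07,-0.016,0,0,0,18,0.035,-0.098,-0.0225,0,0,0,25,0.035,-0.126,-0.029,0,0,0,31.3,0.035])

```text
clock: 14.98
position: [0.5239, -0.0608, 0.1794]
orientation: [-2.668, -1.658, 0.001]
ft_force: [0.5, 0.1, -3.2]
grip_width: 0.0489
gripper_force: 53.1
```

>>> apply_moves(moves=[-0.03,0.0035,0,0,0,6,0.035,-0.061,0.0075,0,0,0,12,0.035,-0.092,0.011,0,0,0,18,0.035,-0.123,0.015,0,0,0,25,0.035,-0.152,0.0185,0,0,0,31,0.035])

```text
clock: 15.4
position: [0.4736, -0.206, 0.1795]
orientation: [-3.014, -0.884, 0.001]
ft_force: [0.5, -0.0, -4.0]
grip_width: 0.0492
gripper_force: 53.0
```

>>> apply_moves(moves=[-0.027,0.018,0,0,0,6,0.035,-0.055,0.0365,0,0,0,13,0.035,-0.08,0.053,0,0,0,20,0.035,-0.096,0.0635,0,0,0,26,0.035,-0.1025,0.068,0,0,0,31,0.035])

```text
clock: 15.82
position: [0.4242, -0.32, 0.1795]
orientation: [3.141, 0.043, -0.001]
ft_force: [0.0, 0.8, -3.8]
grip_width: 0.0489
gripper_force: 53.1
```

>>> apply_moves(moves=[0,0,0,0,0,0,0.035,0,0,0.02,0,0,0,0.035,0,0,0.04,0,0,0,0.035,0,0,0.053,0,0,0,0.035,0,0,0.056,0,0,0,0.035])

```text
clock: 16.23
position: [0.4254, -0.3156, 0.1223]
orientation: [-3.138, -0.061, 0.003]
ft_force: [-1.1, 3.0, 4.1]
grip_width: 0.0489
gripper_force: 54.0
```

>>> apply_moves(moves=[0,0,0.001,0,0,0,0.035,0,0,0.002,0,0,0,0.035,0,0,0.003,0,0,0,0.035,0,0,0.004,0,0,0,0.035])

```text
clock: 16.57
position: [0.4268, -0.3173, 0.1221]
orientation: [-3.141, -0.057, -0.002]
ft_force: [-1.8, 6.6, 14.3]
grip_width: 0.0486
gripper_force: 55.1
```

>>> apply_moves(moves=[0,0,-0.003,0,0,0,0.055,0,0,-0.003,0,0,0,0.07,0,0,-0.003,0,0,0,0.085,0,0,-0.003,0,0,0,0.085,0,0,-0.003,0,0,0,0.085])

```text
clock: 16.98
position: [0.426, -0.3178, 0.1235]
orientation: [3.141, 0.056, 0.001]
ft_force: [0.5, 0.7, 0.3]
grip_width: 0.0847
gripper_force: 0.0
```

>>> apply_moves(moves=[0,0,-0.01,0,0,0,0.085,0,0,-0.03,0,0,0,0.085,0,0,-0.06,0,0,0,0.085,0,0,-0.085,0,0,0,0.085,0,0,-0.091,0,0,0,0.085])

```text
clock: 17.4
position: [0.4277, -0.3194, 0.22]
orientation: [3.135, 0.056, 0.009]
ft_force: [-0.4, -0.7, 0.4]
grip_width: 0.0847
gripper_force: 0.0
```

Run:
```python
from h import *
print(here())
c=camera("top");g=cv2.cvtColor(c["image"],cv2.COLOR_RGB2GRAY)
g5=cv2.resize(g[145:265,215:375],None,fx=5,fy=5,interpolation=cv2.INTER_CUBIC)
for t in(62,72):
    m=(cv2.GaussianBlur(g5,(0,0),3)<t).astype(np.uint8);ct=blob(m,270,130,560,340)
    uv=(ct+.5)/5-.5+[215,145];print(t,cv2.minAreaRect(ct.astype(np.float32)),"di",rect(c,uv,.049))
s=camera("scene")
a=cv2.convertScaleAbs(np.hstack([cv2.resize(s["image"][110:260,90:350,::-1],None,fx=1.5,fy=1.5),cv2.resize(c["image"][145:330,215:475,::-1],None,fx=1.5,fy=1.5)[:225]]),alpha=1.6)
cv2.imwrite("pics/m2.png",a)
```

```text
(np.float64(427.7), np.float64(-319.4), np.float64(220.0), 2.04)
62 ((411.45355224609375, 236.54872131347656), (147.5058135986328, 239.81298828125), 88.63607025146484) di (615.9086303710938, -11.200740814208984, 58.78120422363281, 95.37109375, 2.167754888534546)
72 ((411.2817077636719, 235.6345672607422), (154.62355041503906, 248.0678253173828), 88.96775817871094) di (616.26708984375, -11.074779510498047, 61.637046813964844, 98.58444213867188, 1.8382370471954346)
```

View pics/m2.png

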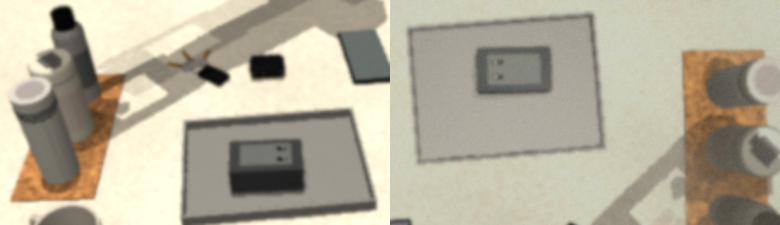

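All three stand upright on the mat (left in the picture), and the DI box is clear in the tray, centre about (617,-12) mm and turned about 2°. Next is the box.

Run:
```python
from h import *
plan((426,-318,214,2),(480,-230,214,32),(550,-115,214,62),(617,-11.8,214,92),(617,-11.8,36,92))
print();plan((617,-11.8,110,92),(590,140,110,82),(540,308.7,110,72.7))
s=camera("scene");m=(s["image"].sum(2)<110).astype(np.uint8)
print(rect(s,blob(m,365,175,455,230),.004))
```

```text
[np.float64(57.0), np.float64(-86.1), np.int64(0), np.int64(-30)] rows 4.2
[np.float64(120.3), np.float64(-60.4), np.int64(0), np.int64(-30)] rows 4.2
[np.float64(122.6), np.float64(10.7), np.float64(-0.0), np.float64(-30.0)] rows 4.2
[np.float64(0.0), np.float64(0.0), np.float64(178.0), np.float64(-0.0)] rows 4.3

[np.float64(152.6), np.float64(-21.7), np.float64(-0.0), np.float64(10.0)] rows 3.7
[np.float64(160.1), np.float64(-73.0), np.float64(-0.0), np.float64(9.3)] rows 4.2
(567.5394897460938, 299.9898681640625, 143.69419860839844, 159.20639038085938, 73.61089324951172)
```

>>> apply_moves(moves=[0.011,-0.017,0,0,0,-6,0.085,0.022,-0.034,0,0,0,-12,0.085,0.034,-0.052,0,0,0,-18,0.085,0.046,-0.069,0,0,0,-24,0.085,0.057,-0.086,0,0,0,-30,0.085])

```text
clock: 17.97
position: [0.4792, -0.2281, 0.212]
orientation: [-3.015, -0.873, 0.004]
ft_force: [0.2, -0.3, -0.6]
grip_width: 0.0848
gripper_force: 0.0
```

>>> apply_moves(moves=[0.024,-0.012,0,0,0,-6,0.085,0.048,-0.024,0,0,0,-12,0.085,0.072,-0.036,0,0,0,-18,0.085,0.096,-0.048,0,0,0,-24,0.085,0.1205,-0.0605,0,0,0,-30,0.085])

```text
clock: 18.38
position: [0.5491, -0.1129, 0.2119]
orientation: [-2.686, -1.624, 0.004]
ft_force: [-0.1, -0.4, 0.2]
grip_width: 0.0851
gripper_force: 0.0
```

>>> apply_moves(moves=[0.03,0.0025,0,0,0,-7,0.085,0.06,0.005,0,0,0,-14,0.085,0.09,0.008,0,0,0,-20,0.085,0.112,0.01,0,0,0,-26,0.085,0.1225,0.0105,0,0,0,-30,0.085])

```text
clock: 18.8
position: [0.6164, -0.0083, 0.2116]
orientation: [-2.171, -2.266, 0.002]
ft_force: [-0.2, -0.4, 0.2]
grip_width: 0.0854
gripper_force: 0.0
```

>>> apply_moves(moves=[0,0,0,0,0,0,0.085,0,0,0.03,0,0,0,0.085,0,0,0.065,0,0,0,0.085,0,0,0.09,0,0,0,0.085,0,0,0.1,0,0,0,0.085])

```text
clock: 19.22
position: [0.6121, -0.0114, 0.108]
orientation: [-2.179, -2.252, 0.01]
ft_force: [-0.5, -0.4, -1.4]
grip_width: 0.0848
gripper_force: 0.0
```

>>> apply_moves(moves=[0,0,0,0,0,0,0.085,0,0,0,0,0,0,0.085,0,0,0,0,0,0,0.085])

```text
clock: 19.47
position: [0.6177, -0.0117, 0.1162]
orientation: [2.181, 2.258, 0.002]
ft_force: [0.3, -0.1, -0.3]
grip_width: 0.0848
gripper_force: 0.0
```

Run:
```python
from h import *
print(here());plan(here(),(617,-11.8,36,92))
```

```text
(np.float64(617.7), np.float64(-11.7), np.float64(116.2), 91.97)
[np.float64(-0.1), np.float64(-0.7), np.float64(80.2), np.float64(-0.0)] rows 1.9
```

>>> apply_moves(moves=[0,0,0.02,0,0,0,0.085,0,0,0.04,0,0,0,0.085,0,0,0.058,0,0,0,0.085,0,0,0.07,0,0,0,0.085,0,0,0.078,0,0,0,0.085])

```text
clock: 19.88
position: [0.6171, -0.0113, 0.0365]
orientation: [2.181, 2.26, 0.001]
ft_force: [0.5, 0.0, 0.2]
grip_width: 0.0851
gripper_force: 0.0
```

>>> apply_moves(moves=[0,0,0,0,0,0,0.085,0,0,0,0,0,0,0.075,0,0,0,0,0,0,0.06,0,0,0,0,0,0,0.045,0,0,0,0,0,0,0.045], squeeze=70)

```text
clock: 20.3
position: [0.6183, -0.0114, 0.0383]
orientation: [2.179, 2.258, 0.004]
ft_force: [1.4, -0.0, 5.0]
grip_width: 0.0591
gripper_force: 78.4
```

>>> apply_moves(moves=[0,0,0,0,0,0,0.045,0,0,0,0,0,0,0.045,0,0,0,0,0,0,0.045])

```text
clock: 20.55
position: [0.6183, -0.0114, 0.0383]
orientation: [2.18, 2.258, 0.004]
ft_force: [1.4, 0.4, 5.5]
grip_width: 0.0593
gripper_force: 78.6
```

>>> apply_moves(moves=[0,0,-0.01,0,0,0,0.045,0,0,-0.03,0,0,0,0.045,0,0,-0.055,0,0,0,0.045,0,0,-0.07,0,0,0,0.045,0,0,-0.074,0,0,0,0.045])

```text
clock: 20.97
position: [0.6176, -0.0112, 0.1132]
orientation: [2.18, 2.259, 0.003]
ft_force: [1.8, -0.2, -5.3]
grip_width: 0.0589
gripper_force: 77.8
```

Run:
```python
from h import *
print(here())
s=camera("scene")
cv2.imwrite("pics/m3.png",cv2.convertScaleAbs(cv2.resize(s["image"][110:300,180:460,::-1],None,fx=2,fy=2),alpha=1.6))
```

```text
(np.float64(617.6), np.float64(-11.2), np.float64(113.2), 92.04)
```

View pics/m3.png

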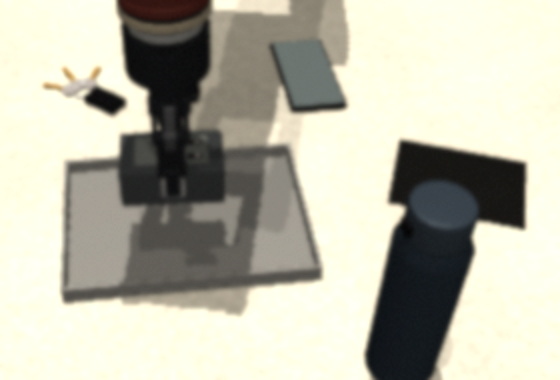

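The box is held level above the tray, at about (172,168) in the picture, and the pad at right is clear. I'll carry it over.

>>> apply_moves(moves=[0.018,-0.0025,0,0,0,1,0.045,0.05,-0.007,0,0,0,3,0.045,0.085,-0.012,0,0,0,5,0.045,0.12,-0.017,0,0,0,7.5,0.045,0.1525,-0.0215,0,0,0,10,0.045])

```text
clock: 21.43
position: [0.5873, 0.1418, 0.1079]
orientation: [-2.371, -2.057, 0.005]
ft_force: [1.6, -0.2, -5.8]
grip_width: 0.0588
gripper_force: 77.5
```

>>> apply_moves(moves=[0.035,-0.016,0,0,0,2,0.045,0.075,-0.034,0,0,0,4,0.045,0.112,-0.051,0,0,0,6,0.045,0.142,-0.065,0,0,0,8,0.045,0.16,-0.073,0,0,0,9.3,0.045])

```text
clock: 21.85
position: [0.536, 0.3121, 0.1079]
orientation: [-2.527, -1.862, 0.006]
ft_force: [0.3, -0.3, -6.0]
grip_width: 0.059
gripper_force: 77.5
```

>>> apply_moves(moves=[0,0,0,0,0,0,0.045,0,0,0.02,0,0,0,0.045,0,0,0.04,0,0,0,0.045,0,0,0.05,0,0,0,0.045,0,0,0.05,0,0,0,0.045])

```text
clock: 22.27
position: [0.5359, 0.3071, 0.0553]
orientation: [-2.528, -1.861, 0.014]
ft_force: [-0.6, -0.3, -5.8]
grip_width: 0.059
gripper_force: 77.2
```

>>> apply_moves(moves=[0,0,0,0,0,0,0.045])

```text
clock: 22.35
position: [0.5383, 0.308, 0.0586]
orientation: [-2.529, -1.862, 0.006]
ft_force: [0.9, 0.2, -5.3]
grip_width: 0.0587
gripper_force: 77.2
```

Run:
```python
from h import *
print(here());plan(here(),(540,308.7,38.5,72.7))
```

```text
(np.float64(538.3), np.float64(308.0), np.float64(58.6), 72.71)
[np.float64(1.2), np.float64(1.4), np.float64(20.1), np.float64(0.0)] rows 0.5
```

>>> apply_moves(moves=[0.001,0.001,0.006,0,0,0,0.045,0.001,0.001,0.012,0,0,0,0.045,0.001,0.001,0.016,0,0,0,0.045,0.001,0.001,0.018,0,0,0,0.045,0.001,0.001,0.019,0,0,0,0.045])

```text
clock: 22.77
position: [0.5405, 0.3096, 0.0409]
orientation: [-2.53, -1.863, 0.001]
ft_force: [0.3, -0.5, -5.9]
grip_width: 0.0589
gripper_force: 77.6
```

>>> apply_moves(moves=[0,0,0.0005,0,0,0,0.045,0,0,0.001,0,0,0,0.045,0,0,0.001,0,0,0,0.045])

```text
clock: 23.02
position: [0.5409, 0.3098, 0.0405]
orientation: [2.53, 1.863, 0.001]
ft_force: [0.1, -0.7, -6.7]
grip_width: 0.0589
gripper_force: 77.6
```

>>> apply_moves(moves=[0,-0.001,0.001,0,0,0,0.045,0,-0.001,0.002,0,0,0,0.045,0,-0.001,0.003,0,0,0,0.045,0,-0.001,0.003,0,0,0,0.045,0,-0.001,0.003,0,0,0,0.045])

```text
clock: 23.43
position: [0.5399, 0.3102, 0.0383]
orientation: [-2.53, -1.863, -0.0]
ft_force: [-4.6, -1.3, 3.5]
grip_width: 0.0589
gripper_force: 78.6
```

>>> apply_moves(moves=[0,0,0,0,0,0,0.062,0,0,0,0,0,0,0.07,0,0,0,0,0,0,0.085,0,0,0,0,0,0,0.085,0,0,0,0,0,0,0.085])

```text
clock: 23.85
position: [0.5401, 0.3101, 0.0375]
orientation: [2.53, 1.863, 0.001]
ft_force: [-0.2, -0.7, 0.2]
grip_width: 0.0848
gripper_force: 0.0
```

>>> apply_moves(moves=[0,0,-0.01,0,0,0,0.085,0,0,-0.035,0,0,0,0.085,0,0,-0.07,0,0,0,0.085,0,0,-0.11,0,0,0,0.085,0,0,-0.14,0,0,0,0.085])

```text
clock: 24.27
position: [0.5405, 0.3103, 0.1812]
orientation: [2.529, 1.862, 0.004]
ft_force: [0.5, -0.5, 0.8]
grip_width: 0.0853
gripper_force: 0.0
```

>>> apply_moves(moves=[0.0,0,-0.03,0,0,0,0.085,0,0,-0.038,0,0,0,0.085,-0.03,0,-0.038,0,0,0,0.085,-0.07,0,-0.038,0,0,0,0.085,-0.11,0,-0.038,0,0,0,0.085])

```text
clock: 24.68
position: [0.5065, 0.2044, 0.2154]
orientation: [2.528, 1.865, 0.0]
ft_force: [1.0, 0.5, -0.0]
grip_width: 0.0849
gripper_force: 0.0
```

>>> apply_moves(moves=[-0.04,0,0,0,0,0,0.085,-0.075,0,0,0,0,0,0.085,-0.1,0,0,0,0,0,0.085,-0.1,0,0,0,0,0,0.085])

```text
clock: 25.02
position: [0.4761, 0.1059, 0.215]
orientation: [2.532, 1.858, -0.003]
ft_force: [0.6, 0.1, -0.6]
grip_width: 0.085
gripper_force: 0.0
```

Run:
```python
from h import *
print(here())
c=camera("top");s=camera("scene")
a=np.hstack([cv2.resize(c["image"][170:290,80:220,::-1],(560,480),interpolation=cv2.INTER_CUBIC),cv2.resize(s["image"][140:260,350:410,::-1],(240,480),interpolation=cv2.INTER_CUBIC)])
cv2.imwrite("pics/m4.png",cv2.convertScaleAbs(a,alpha=2.2))
```

```text
(np.float64(476.1), np.float64(105.9), np.float64(215.0), 72.55)
```

View pics/m4.png

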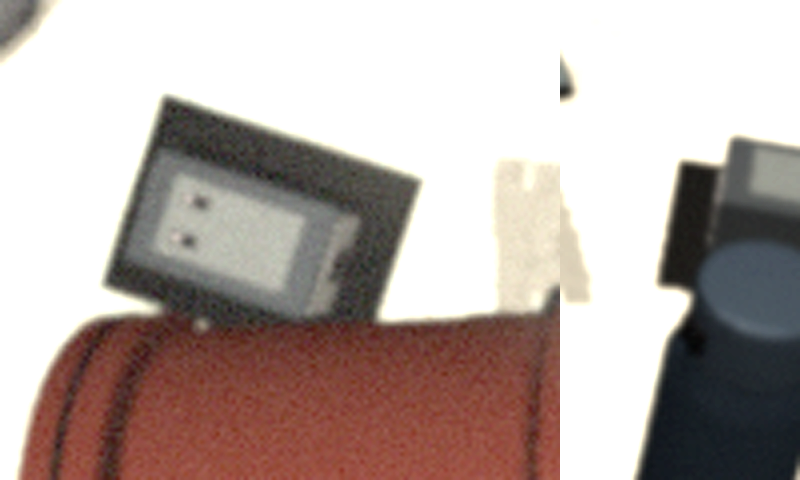

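The box lies flat within the pad and parallel to it. The arm hides part of the pad, so I'll check the centring later. Next are the returns, can first.

Run:
```python
from h import *
print(here());plan((477.6,108,214,72.6),(465,-30,214,49),(445,-175,214,25),(426,-318,214,2),(426,-318,121,2))
```

```text
(np.float64(477.4), np.float64(108.8), np.float64(215.5), 72.61)
[np.float64(-135.5), np.float64(29.2), np.float64(-0.0), np.float64(23.6)] rows 3.3
[np.float64(-122.6), np.float64(80.0), np.int64(0), np.int64(24)] rows 3.5
[np.float64(-77.7), np.float64(121.6), np.int64(0), np.int64(23)] rows 3.5
[np.float64(0.0), np.float64(0.0), np.int64(93), np.int64(0)] rows 2.2
```

>>> apply_moves(moves=[-0.027,0.006,0,0,0,5,0.085,-0.055,0.012,0,0,0,10,0.085,-0.085,0.018,0,0,0,15,0.085,-0.11,0.024,0,0,0,19,0.085,-0.1355,0.029,0,0,0,23.6,0.085])

```text
clock: 25.53
position: [0.4654, -0.0287, 0.2154]
orientation: [-2.858, -1.303, -0.001]
ft_force: [0.9, -0.0, 1.0]
grip_width: 0.0849
gripper_force: 0.0
```

>>> apply_moves(moves=[-0.025,0.016,0,0,0,5,0.085,-0.05,0.032,0,0,0,10,0.085,-0.074,0.048,0,0,0,15,0.085,-0.098,0.064,0,0,0,19,0.085,-0.1225,0.08,0,0,0,24,0.085])

```text
clock: 25.95
position: [0.4459, -0.174, 0.2154]
orientation: [-3.067, -0.681, -0.001]
ft_force: [-0.6, -0.4, 0.7]
grip_width: 0.0848
gripper_force: 0.0
```

>>> apply_moves(moves=[-0.02,0.031,0,0,0,6,0.085,-0.04,0.062,0,0,0,12,0.085,-0.058,0.09,0,0,0,17,0.085,-0.071,0.111,0,0,0,21,0.085,-0.0775,0.1215,0,0,0,23,0.085])

```text
clock: 26.37
position: [0.4272, -0.3187, 0.2152]
orientation: [3.14, 0.052, 0.0]
ft_force: [-0.1, 0.3, 0.0]
grip_width: 0.0849
gripper_force: 0.0
```

>>> apply_moves(moves=[0,0,0,0,0,0,0.085,0,0,0,0,0,0,0.085,0,0,0,0,0,0,0.085])

```text
clock: 26.62
position: [0.4273, -0.3148, 0.215]
orientation: [-3.14, -0.063, 0.0]
ft_force: [-0.5, 0.7, -0.2]
grip_width: 0.0851
gripper_force: 0.0
```

Run:
```python
from h import *
print(here());plan(here(),(426,-317.8,121,2))
```

```text
(np.float64(427.3), np.float64(-314.8), np.float64(215.0), 2.29)
[np.float64(-1.4), np.float64(2.9), np.float64(94.0), np.float64(0.3)] rows 2.3
```

>>> apply_moves(moves=[-0.0013,0.002,0.025,0,0,0,0.085,-0.0013,0.002,0.05,0,0,0,0.085,-0.0013,0.002,0.075,0,0,0,0.085,-0.0013,0.002,0.088,0,0,0,0.085,-0.0013,0.002,0.093,0,0,0,0.085])

```text
clock: 27.03
position: [0.4248, -0.3154, 0.1195]
orientation: [-3.137, -0.063, 0.005]
ft_force: [-1.2, 0.2, 0.4]
grip_width: 0.085
gripper_force: 0.0
```

>>> apply_moves(moves=[0,0,0,0,0,0,0.085,0,0,0,0,0,0,0.085,0,0,0,0,0,0,0.085])

```text
clock: 27.28
position: [0.4266, -0.3187, 0.1239]
orientation: [3.139, 0.06, 0.003]
ft_force: [-0.6, 0.2, -0.7]
grip_width: 0.0848
gripper_force: 0.0
```

Run:
```python
from h import *
print(here());plan(here(),(426,-317.8,121,2))
```

```text
(np.float64(426.6), np.float64(-318.7), np.float64(123.9), 2.2)
[np.float64(-0.6), np.float64(-0.9), np.float64(2.9), np.float64(0.2)] rows 0.1
```

>>> apply_moves(moves=[0,0,0.001,0,0,0,0.085,0,0,0.001,0,0,0,0.07,0,0,0.001,0,0,0,0.05,0,0,0.001,0,0,0,0.035,0,0,0.001,0,0,0,0.035], squeeze=50)

```text
clock: 27.7
position: [0.4258, -0.3183, 0.122]
orientation: [-3.141, -0.058, -0.001]
ft_force: [-0.1, 3.0, 5.2]
grip_width: 0.0493
gripper_force: 51.1
```

>>> apply_moves(moves=[0,0,0,0,0,0,0.035,0,0,0,0,0,0,0.035,0,0,-0.01,0,0,0,0.035,0,0,-0.03,0,0,0,0.035,0,0,-0.055,0,0,0,0.035])

```text
clock: 28.12
position: [0.4239, -0.3171, 0.1745]
orientation: [-3.137, -0.058, 0.007]
ft_force: [0.2, 0.0, -3.8]
grip_width: 0.0487
gripper_force: 52.5
```

>>> apply_moves(moves=[0,0,-0.005,0,0,0,0.035,0,0,-0.005,0,0,0,0.035,0,0,-0.005,0,0,0,0.035,0,0,-0.005,0,0,0,0.035])

```text
clock: 28.45
position: [0.4247, -0.3177, 0.1794]
orientation: [-3.139, -0.058, 0.003]
ft_force: [-0.5, -0.1, -4.4]
grip_width: 0.0491
gripper_force: 52.9
```

Run:
```python
from h import *
print(here());plan(here(),(475,-205,180,33.5),(525,-60,180,64.5),(542,68,180,95.3))
```

```text
(np.float64(424.7), np.float64(-317.7), np.float64(179.4), 2.13)
[np.float64(54.5), np.float64(-110.8), np.float64(-0.6), np.float64(-31.4)] rows 4.4
[np.float64(121.7), np.float64(-93.3), np.float64(-0.0), np.float64(-31.0)] rows 4.3
[np.float64(122.8), np.float64(-39.8), np.float64(-0.0), np.float64(-30.8)] rows 4.3
```

>>> apply_moves(moves=[0.007,-0.015,0,0,0,-5,0.035,0.019,-0.038,0,0,0,-11,0.035,0.031,-0.063,0,0,0,-18,0.035,0.043,-0.087,0,0,0,-25,0.035,0.0545,-0.111,0,0,0,-31.4,0.035])

```text
clock: 28.87
position: [0.4752, -0.2039, 0.1793]
orientation: [-3.003, -0.914, 0.003]
ft_force: [-0.1, -0.2, -3.7]
grip_width: 0.0487
gripper_force: 52.9
```

>>> apply_moves(moves=[0.025,-0.019,0,0,0,-6,0.035,0.05,-0.038,0,0,0,-13,0.035,0.075,-0.057,0,0,0,-19,0.035,0.1,-0.076,0,0,0,-25,0.035,0.1215,-0.0935,0,0,0,-31,0.035])

```text
clock: 29.28
position: [0.5249, -0.0583, 0.1794]
orientation: [-2.65, -1.683, 0.003]
ft_force: [1.8, -0.1, -4.5]
grip_width: 0.0489
gripper_force: 52.9
```

>>> apply_moves(moves=[0.03,-0.01,0,0,0,-7,0.035,0.062,-0.02,0,0,0,-14,0.035,0.09,-0.029,0,0,0,-21,0.035,0.11,-0.036,0,0,0,-27,0.035,0.123,-0.04,0,0,0,-30.8,0.035])

```text
clock: 29.7
position: [0.541, 0.0704, 0.1792]
orientation: [-2.105, -2.328, 0.003]
ft_force: [0.7, 0.4, -3.7]
grip_width: 0.0484
gripper_force: 52.9
```

>>> apply_moves(moves=[0,0,0,0,0,0,0.035,0,0,0.02,0,0,0,0.035,0,0,0.04,0,0,0,0.035,0,0,0.048,0,0,0,0.035,0,0,0.048,0,0,0,0.035])

```text
clock: 30.12
position: [0.5394, 0.0673, 0.1295]
orientation: [-2.114, -2.317, 0.008]
ft_force: [-1.0, -0.1, -4.5]
grip_width: 0.0489
gripper_force: 53.0
```

>>> apply_moves(moves=[0,0,0,0,0,0,0.035,0,0,0,0,0,0,0.035,0,0,0,0,0,0,0.035])

```text
clock: 30.37
position: [0.5432, 0.0675, 0.1346]
orientation: [2.115, 2.321, 0.002]
ft_force: [-0.0, -0.9, -3.9]
grip_width: 0.0488
gripper_force: 53.0
```

Run:
```python
from h import *
print(here());plan(here(),(542.6,68.1,122.1,95.3))
```

```text
(np.float64(543.2), np.float64(67.5), np.float64(134.6), 95.3)
[np.float64(0.7), np.float64(-0.5), np.float64(12.5), np.float64(-0.0)] rows 0.3
```

>>> apply_moves(moves=[0,0,0.004,0,0,0,0.035,0,0,0.008,0,0,0,0.035,0,0,0.011,0,0,0,0.035,0,0,0.013,0,0,0,0.035,0,0,0.013,0,0,0,0.035])

```text
clock: 30.78
position: [0.5426, 0.0678, 0.122]
orientation: [2.115, 2.322, -0.0]
ft_force: [-4.3, 0.0, 9.6]
grip_width: 0.0492
gripper_force: 55.0
```

>>> apply_moves(moves=[0,0,0,0,0,0,0.035,0,0,0.001,0,0,0,0.035,0,0,0.001,0,0,0,0.035])

```text
clock: 31.03
position: [0.5427, 0.0678, 0.122]
orientation: [2.115, 2.322, 0.0]
ft_force: [-7.6, -1.0, 15.4]
grip_width: 0.0488
gripper_force: 55.8
```

>>> apply_moves(moves=[0,0,-0.002,0,0,0,0.055,0,0,-0.002,0,0,0,0.07,0,0,-0.002,0,0,0,0.085,0,0,-0.002,0,0,0,0.085,0,0,-0.002,0,0,0,0.085])

```text
clock: 31.45
position: [0.5423, 0.0678, 0.1211]
orientation: [-2.116, -2.322, -0.0]
ft_force: [0.3, 0.1, 0.0]
grip_width: 0.0848
gripper_force: 0.0
```

>>> apply_moves(moves=[0,0,-0.01,0,0,0,0.085,0,0,-0.03,0,0,0,0.085,0,0,-0.06,0,0,0,0.085,0,0,-0.085,0,0,0,0.085,0,0,-0.092,0,0,0,0.085])

```text
clock: 31.87
position: [0.5447, 0.0678, 0.2188]
orientation: [2.112, 2.318, 0.008]
ft_force: [0.2, 0.1, 0.3]
grip_width: 0.0851
gripper_force: 0.0
```

>>> apply_moves(moves=[0,0,0,0,0,0,0.085,0,0,0,0,0,0,0.085])

```text
clock: 32.03
position: [0.5423, 0.0678, 0.2133]
orientation: [2.115, 2.322, 0.001]
ft_force: [-0.2, -0.7, -1.3]
grip_width: 0.0852
gripper_force: 0.0
```

Run:
```python
from h import *
print(here());plan(here(),(534,-75,214,64),(524,-220,214,33),(513.7,-315,214,2))
```

```text
(np.float64(542.3), np.float64(67.8), np.float64(213.3), 95.34)
[np.float64(-141.4), np.float64(-21.6), np.float64(-0.7), np.float64(31.3)] rows 4.4
[np.float64(-134.7), np.float64(54.6), np.int64(0), np.int64(31)] rows 4.3
[np.float64(-60.4), np.float64(74.1), np.float64(-0.0), np.float64(31.0)] rows 4.3
```

>>> apply_moves(moves=[-0.025,-0.004,0,0,0,6,0.085,-0.055,-0.008,0,0,0,12,0.085,-0.085,-0.013,0,0,0,19,0.085,-0.115,-0.0175,0,0,0,25,0.085,-0.1415,-0.0215,0,0,0,31.3,0.085])

```text
clock: 32.45
position: [0.5324, -0.0763, 0.2108]
orientation: [-2.666, -1.657, 0.004]
ft_force: [-0.1, -0.0, -0.4]
grip_width: 0.0849
gripper_force: 0.0
```

>>> apply_moves(moves=[-0.027,0.011,0,0,0,6,0.085,-0.055,0.022,0,0,0,13,0.085,-0.083,0.0335,0,0,0,19,0.085,-0.11,0.0445,0,0,0,25,0.085,-0.1345,0.0545,0,0,0,31,0.085])

```text
clock: 32.87
position: [0.5226, -0.221, 0.2107]
orientation: [-3.012, -0.884, 0.004]
ft_force: [0.1, -0.2, 1.2]
grip_width: 0.085
gripper_force: 0.0
```

>>> apply_moves(moves=[-0.016,0.02,0,0,0,7,0.085,-0.032,0.039,0,0,0,14,0.085,-0.046,0.056,0,0,0,21,0.085,-0.055,0.068,0,0,0,27,0.085,-0.0605,0.074,0,0,0,31,0.085])

```text
clock: 33.28
position: [0.5123, -0.3162, 0.2105]
orientation: [-3.139, -0.044, 0.005]
ft_force: [0.6, -0.1, 0.6]
grip_width: 0.0852
gripper_force: 0.0
```

>>> apply_moves(moves=[0,0,0,0,0,0,0.085,0,0,0,0,0,0,0.085,0,0,0,0,0,0,0.085,0,0,0,0,0,0,0.085,0,0,0,0,0,0,0.085])

```text
clock: 33.7
position: [0.5139, -0.314, 0.213]
orientation: [-3.141, -0.059, 0.001]
ft_force: [-0.1, -1.1, 0.3]
grip_width: 0.0851
gripper_force: 0.0
```

Run:
```python
from h import *
print(here());plan(here(),(513.8,-314.9,118.5,2))
```

```text
(np.float64(513.9), np.float64(-314.0), np.float64(213.0), 2.15)
[np.float64(-0.1), np.float64(0.9), np.float64(94.5), np.float64(0.1)] rows 2.3
```

>>> apply_moves(moves=[0,0.001,0.025,0,0,0,0.085,0,0.001,0.05,0,0,0,0.085,0,0.001,0.075,0,0,0,0.085,0,0.001,0.088,0,0,0,0.085,0,0.001,0.094,0,0,0,0.085])

```text
clock: 34.12
position: [0.5126, -0.3144, 0.1166]
orientation: [-3.138, -0.057, 0.005]
ft_force: [-0.4, 0.7, 0.2]
grip_width: 0.0851
gripper_force: 0.0
```

>>> apply_moves(moves=[0,0,0,0,0,0,0.085,0,0,0,0,0,0,0.085,0,0,0,0,0,0,0.075,0,0,0,0,0,0,0.06,0,0,0,0,0,0,0.05], squeeze=50)

```text
clock: 34.53
position: [0.5149, -0.3163, 0.1215]
orientation: [3.14, 0.056, 0.004]
ft_force: [-1.0, 3.0, 6.8]
grip_width: 0.0632
gripper_force: 54.0
```

>>> apply_moves(moves=[0,0,0,0,0,0,0.05,0,0,0,0,0,0,0.05,0,0,0,0,0,0,0.05])

```text
clock: 34.78
position: [0.5149, -0.3163, 0.1215]
orientation: [3.14, 0.056, 0.004]
ft_force: [-0.9, 3.1, 6.0]
grip_width: 0.0629
gripper_force: 54.0
```

>>> apply_moves(moves=[0,0,-0.01,0,0,0,0.05,0,0,-0.03,0,0,0,0.05,0,0,-0.055,0,0,0,0.05,0,0,-0.06,0,0,0,0.05,0,0,-0.06,0,0,0,0.05])

```text
clock: 35.2
position: [0.5151, -0.3171, 0.1822]
orientation: [3.137, 0.056, 0.006]
ft_force: [0.6, -0.5, -2.4]
grip_width: 0.0628
gripper_force: 55.7
```

>>> apply_moves(moves=[0,0,0,0,0,0,0.05,0,0,0,0,0,0,0.05])

```text
clock: 35.37
position: [0.513, -0.3153, 0.1776]
orientation: [-3.139, -0.056, 0.003]
ft_force: [-0.0, -0.3, -3.5]
grip_width: 0.0632
gripper_force: 55.7
```

Run:
```python
from h import *
print(here());plan(here(),(520,-240,178,33),(540,-100,178,64),(547.7,-7.4,178,95.3))
```

```text
(np.float64(513.0), np.float64(-315.3), np.float64(177.6), 2.04)
[np.float64(9.7), np.float64(-75.0), np.float64(-0.4), np.float64(-31.0)] rows 4.3
[np.float64(93.0), np.float64(-106.5), np.int64(0), np.int64(-31)] rows 4.3
[np.float64(86.6), np.float64(-33.7), np.float64(-0.0), np.float64(-31.3)] rows 4.4
```

>>> apply_moves(moves=[0.0015,-0.01,0,0,0,-5,0.05,0.004,-0.027,0,0,0,-11,0.05,0.006,-0.043,0,0,0,-18,0.05,0.008,-0.059,0,0,0,-25,0.05,0.0095,-0.075,0,0,0,-31,0.05])

```text
clock: 35.78
position: [0.5196, -0.2393, 0.1772]
orientation: [-3.007, -0.901, 0.003]
ft_force: [0.4, -0.3, -2.0]
grip_width: 0.0634
gripper_force: 55.6
```

>>> apply_moves(moves=[0.018,-0.021,0,0,0,-6,0.05,0.037,-0.042,0,0,0,-13,0.05,0.056,-0.064,0,0,0,-19,0.05,0.075,-0.086,0,0,0,-25,0.05,0.093,-0.1065,0,0,0,-31,0.05])

```text
clock: 36.2
position: [0.5394, -0.0988, 0.1773]
orientation: [-2.657, -1.671, 0.003]
ft_force: [-0.3, -0.2, -2.9]
grip_width: 0.0626
gripper_force: 55.7
```

>>> apply_moves(moves=[0.024,-0.0095,0,0,0,-7,0.05,0.047,-0.018,0,0,0,-14,0.05,0.067,-0.026,0,0,0,-21,0.05,0.08,-0.031,0,0,0,-27,0.05,0.0865,-0.0335,0,0,0,-31.3,0.05])

```text
clock: 36.62
position: [0.5471, -0.0059, 0.1773]
orientation: [-2.105, -2.328, 0.002]
ft_force: [-0.1, 0.2, -2.2]
grip_width: 0.0632
gripper_force: 55.7
```

>>> apply_moves(moves=[0,0,0,0,0,0,0.05,0,0,0.02,0,0,0,0.05,0,0,0.04,0,0,0,0.05,0,0,0.046,0,0,0,0.05,0,0,0.046,0,0,0,0.05])

```text
clock: 37.03
position: [0.5458, -0.0084, 0.1301]
orientation: [-2.115, -2.316, 0.006]
ft_force: [-0.1, 0.1, -3.4]
grip_width: 0.0629
gripper_force: 55.8
```

>>> apply_moves(moves=[0,0,0,0,0,0,0.05,0,0,0,0,0,0,0.05,0,0,0,0,0,0,0.05,0,0,0,0,0,0,0.05])

```text
clock: 37.37
position: [0.5491, -0.0084, 0.1345]
orientation: [2.115, 2.321, 0.002]
ft_force: [0.3, -0.1, -2.4]
grip_width: 0.0628
gripper_force: 55.8
```

Run:
```python
from h import *
print(here());plan(here(),(548,-7.4,120.7,95.3))
```

```text
(np.float64(549.1), np.float64(-8.4), np.float64(134.5), 95.31)
[np.float64(1.1), np.float64(-1.0), np.float64(13.8), np.float64(0.0)] rows 0.3
```

>>> apply_moves(moves=[0.0008,-0.0006,0.004,0,0,0,0.05,0.0008,-0.0006,0.008,0,0,0,0.05,0.0008,-0.0006,0.011,0,0,0,0.05,0.0008,-0.0006,0.013,0,0,0,0.05,0.0008,-0.0006,0.0135,0,0,0,0.05])

```text
clock: 37.78
position: [0.5477, -0.0076, 0.1215]
orientation: [-2.115, -2.323, 0.001]
ft_force: [-8.8, -0.5, 15.3]
grip_width: 0.0625
gripper_force: 57.6
```

>>> apply_moves(moves=[0,0,0,0,0,0,0.05,0,0,0.0005,0,0,0,0.05,0,0,0.001,0,0,0,0.05])

```text
clock: 38.03
position: [0.5477, -0.0077, 0.1215]
orientation: [2.115, 2.323, -0.001]
ft_force: [-10.0, -0.0, 22.0]
grip_width: 0.0628
gripper_force: 58.4
```

>>> apply_moves(moves=[0,0,-0.003,0,0,0,0.05,0,0,-0.003,0,0,0,0.07,0,0,-0.003,0,0,0,0.085,0,0,-0.003,0,0,0,0.085,0,0,-0.003,0,0,0,0.085])

```text
clock: 38.45
position: [0.5476, -0.0074, 0.1215]
orientation: [-2.116, -2.322, 0.0]
ft_force: [0.3, 0.3, 0.3]
grip_width: 0.085
gripper_force: 0.0
```

>>> apply_moves(moves=[0,0,-0.01,0,0,0,0.085,0,0,-0.03,0,0,0,0.085,0,0,-0.06,0,0,0,0.085,0,0,-0.085,0,0,0,0.085,0,0,-0.092,0,0,0,0.085])

```text
clock: 38.87
position: [0.5501, -0.0078, 0.2193]
orientation: [2.111, 2.318, 0.007]
ft_force: [0.8, -0.3, 1.5]
grip_width: 0.0847
gripper_force: 0.0
```

>>> apply_moves(moves=[0,0,0,0,0,0,0.085,0,0,0,0,0,0,0.085,0,0,0,0,0,0,0.085])

```text
clock: 39.12
position: [0.5466, -0.0073, 0.2122]
orientation: [-2.114, -2.321, 0.002]
ft_force: [-0.3, 0.3, -0.9]
grip_width: 0.0851
gripper_force: 0.0
```

Run:
```python
from h import *
print(here());plan(here(),(570,-120,214,64),(590,-240,214,33),(601.6,-313.4,214,2))
```

```text
(np.float64(546.6), np.float64(-7.3), np.float64(212.2), 95.34)
[np.float64(-114.4), np.float64(12.8), np.float64(-1.8), np.float64(31.3)] rows 4.4
[np.float64(-99.1), np.float64(70.6), np.int64(0), np.int64(31)] rows 4.3
[np.float64(-30.2), np.float64(67.9), np.float64(-0.0), np.float64(31.0)] rows 4.3
```

>>> apply_moves(moves=[-0.02,0.002,0,0,0,6,0.085,-0.045,0.005,0,0,0,12,0.085,-0.068,0.0075,0,0,0,19,0.085,-0.092,0.01,0,0,0,25,0.085,-0.1145,0.012,0,0,0,31.3,0.085])

```text
clock: 39.53
position: [0.5693, -0.1211, 0.2115]
orientation: [-2.666, -1.657, 0.004]
ft_force: [0.3, 0.6, -0.1]
grip_width: 0.0855
gripper_force: 0.0
```

>>> apply_moves(moves=[-0.02,0.014,0,0,0,6,0.085,-0.04,0.028,0,0,0,13,0.085,-0.06,0.043,0,0,0,19,0.085,-0.08,0.057,0,0,0,25,0.085,-0.099,0.0705,0,0,0,31,0.085])

```text
clock: 39.95
position: [0.5893, -0.241, 0.2112]
orientation: [-3.012, -0.884, 0.004]
ft_force: [0.4, 1.1, 0.3]
grip_width: 0.085
gripper_force: 0.0
```

>>> apply_moves(moves=[-0.008,0.018,0,0,0,7,0.085,-0.016,0.036,0,0,0,14,0.085,-0.023,0.052,0,0,0,21,0.085,-0.028,0.062,0,0,0,27,0.085,-0.03,0.068,0,0,0,31,0.085])

```text
clock: 40.37
position: [0.601, -0.3148, 0.2109]
orientation: [-3.139, -0.045, 0.005]
ft_force: [0.1, -0.0, 0.8]
grip_width: 0.085
gripper_force: 0.0
```

>>> apply_moves(moves=[0,0,0,0,0,0,0.085,0,0,0,0,0,0,0.085,0,0,0,0,0,0,0.085,0,0,0,0,0,0,0.085,0,0,0,0,0,0,0.085])

```text
clock: 40.78
position: [0.6021, -0.3128, 0.2136]
orientation: [-3.141, -0.059, 0.001]
ft_force: [-0.2, 0.8, 0.5]
grip_width: 0.0848
gripper_force: 0.0
```

Run:
```python
from h import *
print(here());plan(here(),(601.6,-313.4,121,2))
```

```text
(np.float64(602.1), np.float64(-312.8), np.float64(213.6), 2.14)
[np.float64(-0.5), np.float64(0.6), np.float64(92.6), np.float64(0.1)] rows 2.2
```

>>> apply_moves(moves=[-0.0005,0.0005,0.025,0,0,0,0.085,-0.0005,0.0005,0.05,0,0,0,0.085,-0.0005,0.0005,0.075,0,0,0,0.085,-0.0005,0.0005,0.087,0,0,0,0.085,-0.0005,0.0005,0.092,0,0,0,0.085])

```text
clock: 41.2
position: [0.6003, -0.3127, 0.1188]
orientation: [-3.138, -0.057, 0.006]
ft_force: [0.2, -0.1, -0.0]
grip_width: 0.0851
gripper_force: 0.0
```

>>> apply_moves(moves=[0,0,0,0,0,0,0.085,0,0,0,0,0,0,0.085,0,0,0,0,0,0,0.07,0,0,0,0,0,0,0.055,0,0,0,0,0,0,0.04], squeeze=50)

```text
clock: 41.62
position: [0.6027, -0.3142, 0.1239]
orientation: [3.14, 0.056, 0.004]
ft_force: [0.0, 0.5, 1.6]
grip_width: 0.0551
gripper_force: 51.8
```

>>> apply_moves(moves=[0,0,0,0,0,0,0.04,0,0,0,0,0,0,0.04,0,0,0,0,0,0,0.04])

```text
clock: 41.87
position: [0.6027, -0.3142, 0.1239]
orientation: [3.14, 0.056, 0.004]
ft_force: [-0.2, 2.0, 5.2]
grip_width: 0.0552
gripper_force: 51.9
```

>>> apply_moves(moves=[0,0,-0.01,0,0,0,0.04,0,0,-0.03,0,0,0,0.04,0,0,-0.055,0,0,0,0.04,0,0,-0.06,0,0,0,0.04,0,0,-0.06,0,0,0,0.04])

```text
clock: 42.28
position: [0.6031, -0.3152, 0.1849]
orientation: [3.138, 0.056, 0.007]
ft_force: [0.6, -0.2, -2.6]
grip_width: 0.0551
gripper_force: 52.8
```

>>> apply_moves(moves=[0,0,0,0,0,0,0.04,0,0,0,0,0,0,0.04])

```text
clock: 42.45
position: [0.6008, -0.3136, 0.1798]
orientation: [-3.139, -0.056, 0.004]
ft_force: [0.3, -0.7, -2.7]
grip_width: 0.0552
gripper_force: 52.8
```

Run:
```python
from h import *
print(here());plan((601.8,-313.6,180,2),(590,-240,180,33),(573,-155,180,64),(554.5,-80.7,180,95.3))
```

```text
(np.float64(600.8), np.float64(-313.6), np.float64(179.8), 2.03)
[np.float64(-9.2), np.float64(-74.0), np.float64(-0.0), np.float64(-31.0)] rows 4.3
[np.float64(32.0), np.float64(-80.5), np.int64(0), np.int64(-31)] rows 4.3
[np.float64(58.7), np.float64(-49.2), np.float64(-0.0), np.float64(-31.3)] rows 4.4
```

>>> apply_moves(moves=[-0.001,-0.01,0,0,0,-5,0.04,-0.003,-0.026,0,0,0,-11,0.04,-0.005,-0.042,0,0,0,-18,0.04,-0.007,-0.058,0,0,0,-25,0.04,-0.009,-0.074,0,0,0,-31,0.04])

```text
clock: 42.87
position: [0.5888, -0.2393, 0.1794]
orientation: [-3.007, -0.901, 0.004]
ft_force: [1.0, -0.3, -2.3]
grip_width: 0.0553
gripper_force: 52.7
```

>>> apply_moves(moves=[0.006,-0.016,0,0,0,-6,0.04,0.0125,-0.032,0,0,0,-13,0.04,0.019,-0.048,0,0,0,-19,0.04,0.0255,-0.065,0,0,0,-25,0.04,0.032,-0.0805,0,0,0,-31,0.04])

```text
clock: 43.28
position: [0.5716, -0.1541, 0.1796]
orientation: [-2.657, -1.671, 0.003]
ft_force: [-0.3, 0.0, -3.3]
grip_width: 0.0555
gripper_force: 52.7
```

>>> apply_moves(moves=[0.016,-0.0135,0,0,0,-7,0.04,0.032,-0.027,0,0,0,-14,0.04,0.045,-0.038,0,0,0,-21,0.04,0.054,-0.0455,0,0,0,-27,0.04,0.0585,-0.049,0,0,0,-31.3,0.04])

```text
clock: 43.7
position: [0.5529, -0.0795, 0.1797]
orientation: [-2.105, -2.327, 0.002]
ft_force: [0.1, -0.2, -2.4]
grip_width: 0.0552
gripper_force: 52.8
```

>>> apply_moves(moves=[0,0,0,0,0,0,0.04,0,0,0.02,0,0,0,0.04,0,0,0.035,0,0,0,0.04,0,0,0.044,0,0,0,0.04,0,0,0.044,0,0,0,0.04])

```text
clock: 44.12
position: [0.5523, -0.0813, 0.1343]
orientation: [-2.114, -2.316, 0.004]
ft_force: [-0.8, -0.5, -2.0]
grip_width: 0.0546
gripper_force: 52.9
```

>>> apply_moves(moves=[0,0,0,0,0,0,0.04,0,0,0,0,0,0,0.04,0,0,0,0,0,0,0.04,0,0,0,0,0,0,0.04])

```text
clock: 44.45
position: [0.5553, -0.0818, 0.1388]
orientation: [2.115, 2.321, 0.001]
ft_force: [0.2, -0.6, -1.0]
grip_width: 0.0552
gripper_force: 52.9
```

Run:
```python
from h import *
print(here());plan(here(),(554.6,-80.9,123.9,95.3))
```

```text
(np.float64(555.3), np.float64(-81.8), np.float64(138.8), 95.32)
[np.float64(1.0), np.float64(-0.6), np.float64(14.9), np.float64(0.0)] rows 0.4
```

>>> apply_moves(moves=[0.001,-0.0003,0.004,0,0,0,0.04,0.001,-0.0003,0.008,0,0,0,0.04,0.001,-0.0003,0.011,0,0,0,0.04,0.001,-0.0003,0.013,0,0,0,0.04,0.001,-0.0003,0.0135,0,0,0,0.04])

```text
clock: 44.87
position: [0.5539, -0.0804, 0.124]
orientation: [-2.115, -2.322, 0.001]
ft_force: [-1.7, -0.3, -0.6]
grip_width: 0.0553
gripper_force: 53.1
```

>>> apply_moves(moves=[0,0,0,0,0,0,0.04,0,0,0.0005,0,0,0,0.04])

```text
clock: 45.03
position: [0.5542, -0.0805, 0.1239]
orientation: [2.116, 2.322, 0.0]
ft_force: [-1.6, -0.6, 3.5]
grip_width: 0.055
gripper_force: 53.1
```

Contact made. I'll release, rise and retreat toward the robot's right, clear of the views.

>>> apply_moves(moves=[0,0,0,0,0,0,0.06,0,0,0,0,0,0,0.07,0,0,0,0,0,0,0.085,0,0,0,0,0,0,0.085,0,0,0,0,0,0,0.085])

```text
clock: 45.45
position: [0.5544, -0.0806, 0.124]
orientation: [2.115, 2.322, 0.0]
ft_force: [0.2, 0.8, -0.8]
grip_width: 0.0849
gripper_force: 0.0
```

>>> apply_moves(moves=[0,0,-0.01,0,0,0,0.085,0,0,-0.03,0,0,0,0.085,0,0,-0.065,0,0,0,0.085,0,0,-0.1,0,0,0,0.085,0,0,-0.13,0,0,0,0.085])

```text
clock: 45.87
position: [0.5544, -0.0805, 0.2569]
orientation: [2.114, 2.321, 0.001]
ft_force: [0.3, -0.4, 1.0]
grip_width: 0.0848
gripper_force: 0.0
```

>>> apply_moves(moves=[-0.03,-0.01,0,0,0,0,0.085,-0.06,-0.025,0,0,0,0,0.085,-0.095,-0.045,0,0,0,0,0.085,-0.13,-0.06,0,0,0,0,0.085,-0.16,-0.08,0,0,0,0,0.085])

```text
clock: 46.28
position: [0.4891, -0.2492, 0.2551]
orientation: [2.114, 2.321, 0.0]
ft_force: [0.6, 0.5, 1.0]
grip_width: 0.0846
gripper_force: 0.0
```

>>> apply_moves(moves=[-0.035,-0.02,0,0,0,0,0.085,-0.07,-0.035,0,0,0,0,0.085,-0.1,-0.05,0,0,0,0,0.085,-0.13,-0.06,0,0,0,0,0.085,-0.16,-0.07,0,0,0,0,0.085])

```text
clock: 46.7
position: [0.4337, -0.4148, 0.2549]
orientation: [2.116, 2.321, -0.0]
ft_force: [0.5, 1.0, -0.0]
grip_width: 0.0846
gripper_force: 0.0
```

Run:
```python
from h import *
print(here())
c=camera("top");cv2.imwrite("pics/f.png",cv2.convertScaleAbs(c["image"][:,:,::-1],alpha=1.5))
old=cv2.cvtColor(cv2.imread("pics/top0.png"),cv2.COLOR_BGR2GRAY);g=cv2.cvtColor(c["image"],cv2.COLOR_RGB2GRAY)
for nm,G in(("old",old),("new",g)):
  g5=cv2.GaussianBlur(cv2.resize(G[145:265,215:375],None,fx=5,fy=5,interpolation=cv2.INTER_CUBIC),(0,0),3)
  for n,x,y,lo,hi,z in(("can",187,419,0,45,.162),("tub",407,404,118,256,.139),("tube",618,387,118,256,.154)):
    m=((g5>=lo)&(g5<hi)).astype(np.uint8);m=cv2.bitwise_and(m,cv2.circle(np.zeros_like(m),(x,y),92,1,-1))
    e=cv2.fitEllipse(cv2.convexHull(blob(m,0,0,800,600)));uv=(np.array(e[0])+.5)/5-.5+[215,145];print(nm,n,(ray(c,[uv],z)[0]*1000).round(1),np.round(e[1]))
g5=cv2.GaussianBlur(cv2.resize(g[180:280,90:210],None,fx=5,fy=5,interpolation=cv2.INTER_CUBIC),(0,0),2)
p=blob((g5<70).astype(np.uint8),0,0,600,500);print("pad",rect(c,(p+.5)/5-.5+[90,180],.004))
cv2.imwrite("pics/f2.png",cv2.convertScaleAbs(cv2.resize(c["image"][180:280,90:210,::-1],None,fx=5,fy=5,interpolation=cv2.INTER_CUBIC),alpha=2))
```

```text
(np.float64(433.7), np.float64(-414.8), np.float64(254.9), 95.3)
old can [541.   67.6 162. ] [90. 93.]
old tub [547.1  -7.4 139. ] [153. 154.]
old tube [553.9 -81.4 154. ] [143. 146.]
new can [540.2  68.6 162. ] [89. 92.]
new tub [545.4  -7.3 139. ] [153. 154.]
new tube [552.  -83.8 154. ] [143. 147.]
pad (540.2444458007812, 308.77490234375, 148.29417419433594, 107.9534912109375, 72.68183135986328)
```

View pics/f.png

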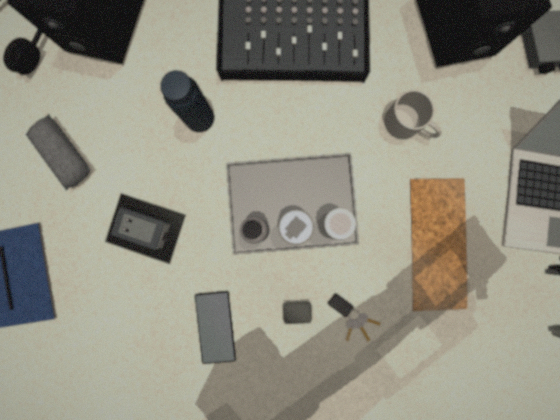

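View pics/f2.png

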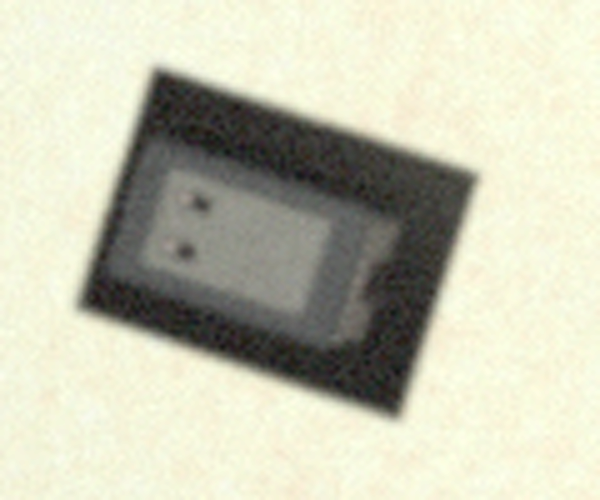

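Run:
```python
from h import *
c=camera("top")
k=np.array([[158,138],[372,208],[328,345],[105,272]],float)
w=ray(c,(k+.5)/5-.5+[90,180],.049)[:,:2]*1000;print(w.round(1),w.mean(0),cv2.minAreaRect(w.astype(np.float32)))
# expected top corners for perfect placing
t=np.radians(-17.3);R=np.array([[np.cos(t),-np.sin(t)],[np.sin(t),np.cos(t)]])
X=np.array([[30,50],[30,-50],[-30,-50],[-30,50]])@R.T+[540.2,308.8]
print(((proj(c,np.c_[X/1000,[.049]*4])-[90,180]+.5)*5-.5).round())
```

```text
[[581.  343.2]
 [554.  253.7]
 [498.9 270.6]
 [526.5 364. ]] [540.10883247 307.8865408 ] ((540.2455444335938, 308.8930969238281), (97.63118743896484, 58.229618072509766), 73.19479370117188)
[[148. 131.]
 [376. 208.]
 [329. 351.]
 [102. 272.]]
```

The final top view shows the can (253,229), tub (296,226) and tube (339,223) back in the tray row, within 1–3 mm of where they started. The DI box is within 1 mm of the pad's centre and parallel to it. The mat is empty and the bottle, mug and earbud case haven't moved.

```bash
python3 -c "
from plant import manip
print(manip.sign_off())"
```

```text
the job is handed in; nothing more can be done
None
```

The job is done and handed in at about 47 s: the DI box lies flat within about 1 mm of the pad's centre with its long side along the pad's, and the can, tub and tube stand back in the tray about 1, 2 and 3 mm from where they started.

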